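# Load the bobbin winder and hold the bobbin in

### The job

Get the bobbin winder ready: lay the tall thread tube, which stands upright, on its side in the wooden cradle and let go of it. Then take the metal bobbin by its knob, press it squarely onto the winder's tilted spindle until it snaps home, keep pushing so that the sprung spindle goes more than half-way in, and finish while still gripping it and holding it pushed in. Leave everything else on the table where it is.

Things in the scene. Friction and masses are not known exactly. Their poses are not given: they have to be found in the camera images.
- tube: The tall thread tube: a cylinder wound with dark blue thread, 50 mm across and 110 mm long (the last 6 mm at each end is a bare wooden core, 40 mm across), about 0.13 to 0.25 kg; the two small reels of the same look are only half as tall. Starts standing. Origin at the centre of its foot, z along its axis to its top. Either end may point either way in the cradle.
- tube_center (a point): The middle of the thread tube, on its axis, 55 mm above its foot; axes as tube.
- cradle: Fixed wooden cradle: base 120 x 90 x 12 mm with two V-shaped saddles, each 10 mm thick, 30 mm either side of the middle, open between them and at both ends. Origin at the centre of its underside, on the table; x along the trough, z up. The tops of the saddles are 52 mm above the table and 80 mm apart over their outsides (across the trough).
- cradle_axis (a point): Where the middle of the lying tube belongs: 58 mm above the cradle's underside; x along the trough (the tube's axis lies along it), z up.
- bobbin: Aluminium bobbin, 80 mm tall, 63 to 126 g: at its foot a flange 42 mm across, a core 26 mm across, a second flange 42 mm across (top at 35 mm), then a plain round grip knob 26 mm across up to 80 mm. Hollow below: a funnel mouth 22 mm wide narrows to a lip 15 mm wide 6 mm in; bore 31 mm deep. Starts standing on its mouth. Origin at the centre of the mouth, z along its axis to the knob.
- winder: The fixed bobbin winder: grey block on a dark steel base plate 130 x 120 mm. Origin at the centre of its underside; at its yaw 0 the spindle leans 30 degrees from upright towards -x of the winder (towards the robot). An aluminium sleeve 52 mm across surrounds the spindle's foot; its top face, square to the spindle, is centred at (-5, 0, 92) mm of this frame.
- spindle_seat (a point): Centre of the spindle's flat shoulder (34 mm across) where the bobbin's mouth comes to rest; moves with the spindle. z points out along the spindle axis. From it a pin 12 mm thick stands 27 mm out, tapering over the last 7 mm to a 5 mm tip; four spring balls stand out 3 mm, 12.5 mm above the shoulder. The bobbin's lip snaps over them at 5 to 8 N, its mouth then about 8 mm from the shoulder.
- spindle (a joint): How far the spindle is pushed in along its axis, m: 0 at rest (shoulder 18 mm beyond the sleeve), 0.012 fully in. Its spring takes 9 N to start and 15 N fully in, so it hardly moves before the bobbin has snapped on; it comes back out when let go.
- reel_a: Bystander, leave alone: small thread reel, 40 mm across, 50 mm tall, standing. Origin at the centre of its underside.
- reel_b: Bystander, leave alone: small thread reel, 46 mm across, 56 mm tall, standing. Origin at the centre of its underside.
- pin_jar: Bystander, leave alone: small jar with a lid, 48 mm across, 60 mm tall. Origin at the centre of its underside.
- bead_tray: Bystander, leave alone: shallow cardboard tray, 100 x 160 x 25 mm. Origin at the centre of its underside.
- snips: Bystander, leave alone: small steel thread snips lying flat, about 110 mm long, 15 mm high. Origin at the centre of its underside.
Not all that is in view belongs to the job. What is shaped like the bobbin but turquoise or yellow is not meant. What is shaped like the tube but yellow is not meant.

How it is judged (in metres and radians):
On the way, in this order (a step that is already met when the one before it is completed fails the run):
1. the thread tube lies on its side in the cradle, let go (angle between tube's own z axis and vertical above 1.45 rad and angle between the z axis of tube and the x axis of cradle_axis, either way round below 0.12 rad and x of tube_center in the frame of cradle_axis between -0.016 and 0.016 m and y of tube_center in the frame of cradle_axis between -0.005 and 0.005 m and z of tube_center in the frame of cradle_axis between -0.004 and 0.004 m and contact force between the fingers and tube below 0.1 N and linear speed of tube below 0.03 m/s), for 0.2 s.
2. the bobbin is snapped home squarely on the spindle (z of bobbin in the frame of spindle_seat between -0.004 and 0.002 m and x of bobbin in the frame of spindle_seat between -0.003 and 0.003 m and y of bobbin in the frame of spindle_seat between -0.003 and 0.003 m and angle between the z axis of bobbin and the z axis of spindle_seat, either way round below 0.09 rad), for 0.02 s.
At the end, for the whole second after the job is handed in: Tube at rest in the cradle, let go: within 7 deg of level and trough, middle within 16 mm along, 5 across, 4 in height. Bobbin home on the spindle: mouth within 2 mm of the shoulder, 3 mm of centre, 5 deg of square; held by the fingers (over 3 N), spindle pushed in over 6 of 12 mm (all of step 1 and all of step 2 and value of joint spindle above 0.006 m and contact force between the fingers and bobbin above 3 N); the arm keeps its last pose, push and grip.
It fails at once if a bystander is pushed about (more than 30 mm) (distance of any of reel_a, reel_b, pin_jar, bead_tray, snips from where it was at the start of the episode above 0.03 m).
It also fails if it takes over 69 s, if anything falls off the work surface, if the arm or the gripper's body presses on something with over 40 N, if the wrist force passes 120 N, or if a joint passes its speed limit or range.

### The arm

A 6-joint arm with a two-finger parallel gripper is mounted at the origin on the work surface. World frame = base frame: x ahead of the robot, y to its left, z up, the work surface at z = 0. Lengths are in mm, angles in rad, forces in N, time in s.
With the tool pointing down it reaches from about 275 to 975 mm from the base axis. Payload 8.4 kg.
Tool frame: the origin (TCP) lies at the very end of the fingers, on their centre line; the grasp point (between the pads) lies 19 mm behind it; x points along the fingers, z is the direction in which the jaws open and shut, and the axes are right-handed (so a half turn about x gives the same grasp; the last joint's range is limited). The gripper opens to 92 mm and grips with 3 to 60 N. Pads are 20 mm wide; open, the fingers measure 128 mm over their backs; the gripper's body (75 mm by 189 mm) begins 69 mm behind the grasp point.
Start: joints at [-1.215, 0.353, 1.633, -0, 1.155, -0.002], TCP at [218.883, -585.421, 176.583] pointing down, gripper open.
Joint ranges: [-2.63, 2.63], [-0.92, 2.1], [0.06, 2.66], [-1.3, 4.44], [0, 2.69], [-3.02, 3.02]. Speed limits (rad/s): [2.22, 2.22, 2.79, 3.14, 3.14, 3.14].

### API

Orientations are given as a unit quaternion [x, y, z, w].
In Python, from cell import get_state, capture, get_calibration, sign_off gives the robot as it stands.
- The arm moves only by the shell command python3 -m pendant 'ROWS' [OPENING]. ROWS is JSON, a list of rows, each a list of 2 entries, a list of its own where there are three numbers: the shift along the tool's x, y, z in cm, then the turn, a rotation vector about the tool's x, y, z in rad. In form: [[[dx, dy, dz], [wx, wy, wz]], ...]. A call has exactly 10 rows; each row shifts and turns the commanded pose from where the row before left it, along the tool's axes as they then stand; what a row does not reach is not made up. A row lasts 1/8 s, in which the tool goes at most 62.5 mm and 10.7 degrees, less where a joint would pass 70% of its speed; a pose out of reach is approached as far as the arm can. A call with a gripper value outside its range is refused whole. OPENING is the gripper's target within -1 to 1 (shut at 1, half-way at 0, fully open at -1), set as the call begins (- or left out, the last holds). The fingers move at their own pace and stop on an object; the grip force is fixed at half the most. Time passes only in rows, so rows that do not move let the fingers close, or fill a call up. It gives the time, the measured TCP pose, the force and the opening at its end, in the units of the state.
- get_state(): the state, without advancing time (a new reading comes with each control period).
- capture(name): name is "side" or "top"; returns the picture (384x512x3 uint8, red, green, blue); there is no depth.
- get_calibration(name): a dict with "fx", "fy", "cx", "cy" (pixels), "k1" (the pictures are not rectified: a ray, as slopes to the right and down, at radius r is drawn at 1 + k1 r^2 times it, then the intrinsics apply), "camera_from_world" (4x4, takes a point from world to camera coordinates). Camera axes: x right, y up, looking along -z (the intrinsics and any distortion apply to the point x, -y, -z); pixel columns grow to the right and rows downward; lengths in mm; the calibration is good to about 2 mm. A picture is of the moment at which its call begins. get_calibration takes no time and is no camera call.
- sign_off(): hands the job in, once; it reports no verdict.
The state is a dict: "clock": time; "q": joint angles; "joint_vel": joint speeds; "effort": joint torques, N m; "tool_pos": TCP position; "tool_rot": TCP orientation; "ft_force": force on the tool from outside, world axes, zero at the start; "moment": the same for the moment, N m; "finger_gap": finger opening in mm.
Only numpy, scipy, OpenCV 4.12 (cv2) and the standard library are available. Lean on these libraries where they do the work, as an engineer would, in place of code of your own. Each camera call takes 0.05 s, during which the arm holds its last target.

## Working session

There is one attempt and no reset: what is moved stays moved. The work goes in short steps, Python scripts to look and compute and a shell command to move; the robot and the scene stay as the last step left them, time stands still between calls to the robot, and variables do not carry over. Pictures are saved under pics/ and viewed, and the job is handed in when it is done.

```bash
ls; mkdir -p pics; python3 - <<'E'
from cell import *
import cv2
print(get_state())
for n in("side","top"):
    im=capture(n); cv2.imwrite(f"pics/{n}0.png",im[:,:,::-1]); print(get_calibration(n))
E
```

```text
pics
{'clock': 0.0, 'q': array([-1.21539277e+00,  3.53647752e-01,  1.63406856e+00, -1.85175991e-05,
        1.15517265e+00, -2.38847608e-03]), 'joint_vel': array([ 0.00093732, -0.00034192,  0.00227566,  0.00099437, -0.00043103,
        0.0006768 ]), 'effort': array([-4.98692025e-03, -5.93856311e+01, -3.34217834e+01,  6.92638149e-02,
        2.34435825e-02, -1.23837654e-04]), 'tool_pos': array([ 218.7062811 , -584.95260735,  175.8920138 ]), 'tool_rot': array([ 0.40330368,  0.58137279, -0.40278923,  0.58061404]), 'ft_force': array([0.38446933, 0.1106123 , 0.36672965]), 'moment': array([ 0.01110412,  0.01206106, -0.05582519]), 'finger_gap': 91.91398502822409}
{'fx': 481.66046843427637, 'fy': 481.66046843427637, 'cx': 258.6156584921715, 'cy': 198.7886814132297, 'k1': 0.05389097282496699, 'camera_from_world': array([[ 9.96327583e-01, -8.53405450e-02,  6.95261604e-03,
        -5.69239925e+02],
       [ 3.66266634e-02,  4.98182815e-01,  8.66298084e-01,
        -9.51001161e+01],
       [-7.73940245e-02, -8.62862025e-01,  4.99479019e-01,
        -1.35426402e+03],
       [ 0.00000000e+00,  0.00000000e+00,  0.00000000e+00,
         1.00000000e+00]])}
{'fx': 390.91433024276813, 'fy': 390.91433024276813, 'cx': 258.25937213923186, 'cy': 190.87425281223295, 'k1': 0.015648180423957676, 'camera_from_world': array([[-2.32414371e-02, -9.99710279e-01,  6.26047618e-03,
         2.60043654e+01],
       [ 9.88372522e-01, -2.20357146e-02,  1.50446616e-01,
        -5.82567689e+02],
       [-1.50265074e-01,  9.68427819e-03,  9.88598312e-01,
        -1.08036229e+03],
       [ 0.00000000e+00,  0.00000000e+00,  0.00000000e+00,
         1.00000000e+00]])}
```

View pics/side0.png

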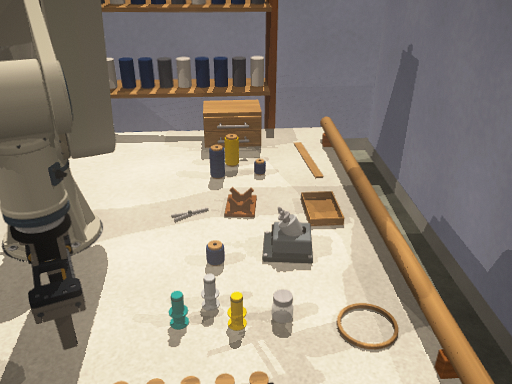

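View pics/top0.png

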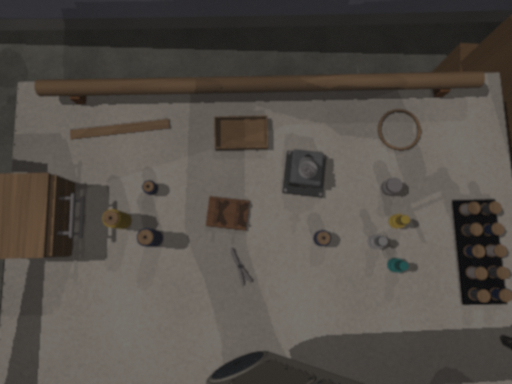

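Candidates:
- **Tube:** the dark blue tall one at side (217,161) / top (149,237). Not the yellow tall one (232,150), the small reels (260,167) and (215,252), or the shelf spools.
- **Bobbin:** the grey metal one at side (210,291) / top (381,241). Not turquoise (179,309), yellow (237,311), or the grey jar (283,305).

Next I check these in close crops.

```bash
cat > h.py <<'E'
import numpy as np, cv2
from cell import *
from scipy.spatial.transform import Rotation as R
from scipy.optimize import least_squares
C={n:get_calibration(n) for n in("side","top")}
def proj(n,P):
    c=C[n];T=np.array(c["camera_from_world"]);P=np.atleast_2d(P)
    p=P@T[:3,:3].T+T[:3,3]
    x=p[:,0]/-p[:,2];y=-p[:,1]/-p[:,2]
    s=1+c["k1"]*(x*x+y*y)
    return np.c_[c["fx"]*x*s+c["cx"],c["fy"]*y*s+c["cy"]]
def ray(n,uv):
    c=C[n];T=np.array(c["camera_from_world"])
    d=np.array([(uv[0]-c["cx"])/c["fx"],(uv[1]-c["cy"])/c["fy"]]);s=d.copy()
    for _ in range(20): s=d/(1+c["k1"]*(s@s))
    v=T[:3,:3].T@np.array([s[0],-s[1],-1]); o=-T[:3,:3].T@T[:3,3]
    return o,v/np.linalg.norm(v)
def plane(n,uv,z):
    o,v=ray(n,uv); return o+v*(z-o[2])/v[2]
def tri(us,ut):
    A=np.zeros((3,3));b=np.zeros(3);L=[]
    for n,u in(("side",us),("top",ut)):
        o,v=ray(n,u);M=np.eye(3)-np.outer(v,v);A+=M;b+=M@o;L.append((o,M))
    p=np.linalg.solve(A,b); return p,[np.linalg.norm(M@(p-o)) for o,M in L]
def crop(name,im,x0,y0,w,h,s,gain=1.0):
    c=im[y0:y0+h,x0:x0+w][:,:,::-1].astype(float)*gain
    c=np.clip(c,0,255).astype(np.uint8)
    c=cv2.resize(c,None,fx=s,fy=s,interpolation=cv2.INTER_CUBIC)
    for k in range(0,w,10):
        cv2.putText(c,str(x0+k),(k*s,8),0,.3,(0,0,255),1); cv2.line(c,(k*s,8),(k*s,12),(0,0,255),1)
    for k in range(0,h,10):
        cv2.putText(c,str(y0+k),(0,k*s+4),0,.3,(0,0,255),1)
    cv2.imwrite(name,c)
E
python3 - <<'E'
from h import *
s=cv2.imread("pics/side0.png")[:,:,::-1];t=cv2.imread("pics/top0.png")[:,:,::-1]
a=s;b=t
crop("pics/c1.png",s,165,255,150,90,5)
crop("pics/c2.png",s,190,125,160,100,5)
crop("pics/c3.png",s,215,180,130,90,6)
crop("pics/c4.png",t,270,140,150,140,4,2)
crop("pics/c5.png",t,90,160,170,130,4,2.2)
E
```

```text
(no output)
```

View pics/c1.png

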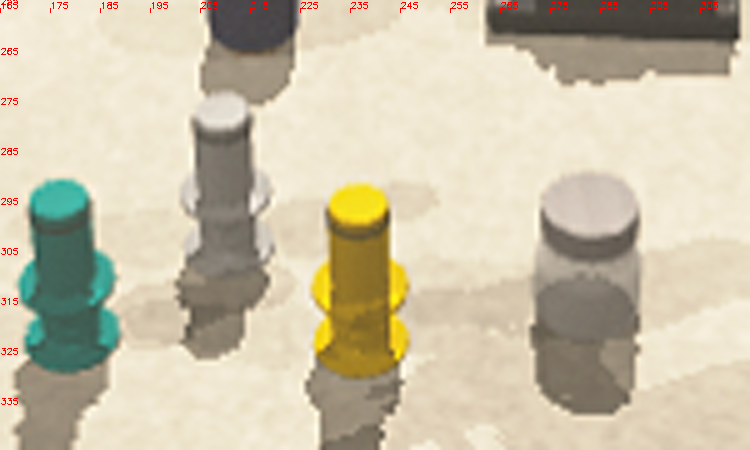

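View pics/c2.png

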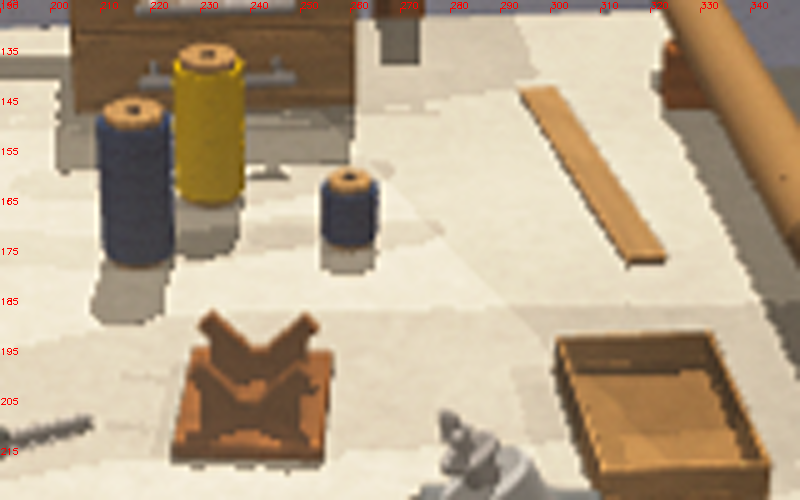

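View pics/c3.png

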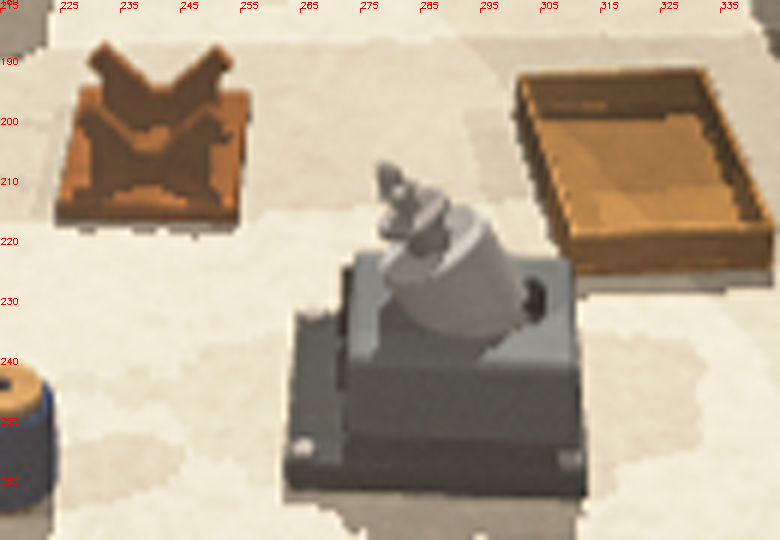

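View pics/c4.png

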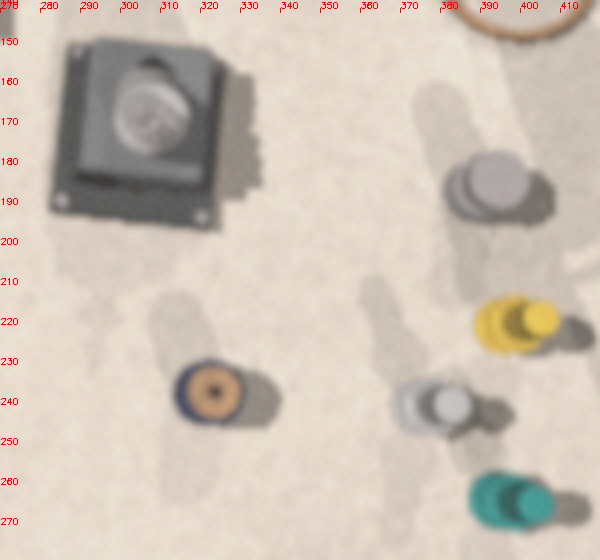

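View pics/c5.png

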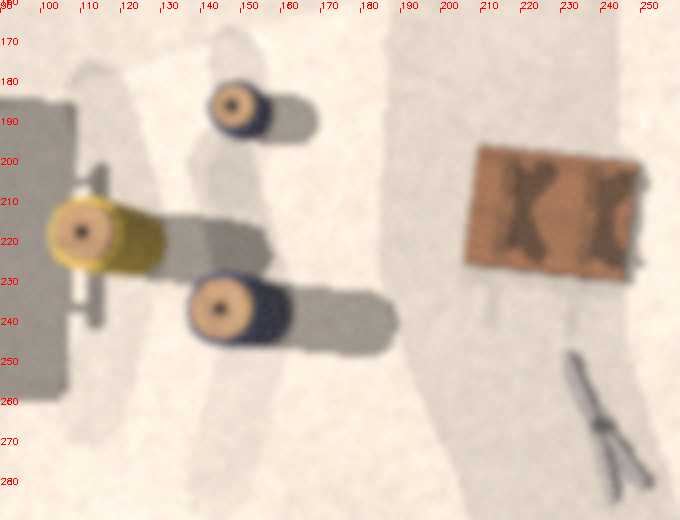

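The crops confirm the choice. The tall dark blue tube has its top hole at side (216.4,146.6) and top (144.4,236.9). The grey bobbin's knob top is at side (209,277) and top (382,240). The winder leans away from the side camera's right, with bolts visible at its plate corners. Now measuring.

```bash
cat > m.py <<'E'
from h import *
def f(x0,y0,s,p): return ((p[0]+.5)/s-.5+x0,(p[1]+.5)/s-.5+y0)
c1=lambda *p:f(165,255,5,p);c2=lambda *p:f(190,125,5,p);c3=lambda *p:f(215,180,6,p);c4=lambda *p:f(270,140,4,p);c5=lambda *p:f(90,160,4,p)
E
python3 - <<'E'
from m import *
np.set_printoptions(precision=1,suppress=True)
def show(n,a,b,z=None):
    p,e=tri(a,b);print(n,p,np.array(e), '' if z is None else (plane("side",a,z),plane("top",b,z)))
show("tube top",c2(134,110),c5(219,309),110)
show("bob top",c1(222,110),c4(453,405),80)
show("yel bob",c1(358,207),c4(542,319),80)
show("turq",c1(60,201),c4(534,503),80)
show("jar",c1(590,206),c4(499,180),60)
show("reelA",c3(5,384),c4(214,391),50)
show("reelB",c2(349,177),c5(232,106),50)
show("yeltube",c2(208,54),c5(82,232),110)
for n,a,b in(("boltNL",c3(303,447),c4(62,200)),("boltNR",c3(570,458),c4(202,217)),("boltFL",c3(313,313),c4(80,50))): show(n,a,b,8)
for n,p in(("a",c5(480,146)),("b",c5(640,162)),("c",c5(630,282)),("d",c5(466,262))): print("cr",n,plane("top",p,12))
for n,p in(("fl",c2(194,348)),("fr",c2(331,352)),("nr",c2(326,455)),("nl",c2(173,455))): print("crs",n,plane("side",p,12))
print("tip",tri(c3(384,165),c4(150,118)))
E
```

```text
tube top [456.4 318.2 108.6] [0.1 0.1] (array([456.4, 315.1, 110. ]), array([456.5, 317.9, 110. ]))
bob top [ 432.3 -324.2   79. ] [0.4 0.4] (array([ 432.8, -325.4,   80. ]), array([ 431.9, -323.9,   80. ]))
yel bob [ 489.7 -390.4   77.2] [0.3 0.3] (array([ 489.9, -393.5,   80. ]), array([ 489.2, -389.3,   80. ]))
turq [ 364.9 -375.2   76.1] [0. 0.] (array([ 365.4, -379.7,   80. ]), array([ 365.1, -373.8,   80. ]))
jar [ 590.7 -375.3   57.6] [0.4 0.4] (array([ 590.6, -377.9,   60. ]), array([ 589.9, -374.4,   60. ]))
reelA [ 446.4 -165.5   55.3] [0.7 0.7] (array([ 447.1, -157.9,   50. ]), array([ 445.9, -166.4,   50. ]))
reelB [602.4 328.6  49.7] [0.5 0.5] (array([601.8, 327.7,  50. ]), array([602.9, 328.5,  50. ]))
yeltube [509.4 410.  109.4] [0.3 0.3] (array([509. , 408.4, 110. ]), array([509.7, 409.8, 110. ]))
boltNL [591.7 -72.3 -52.7] [7.9 7.9] (array([ 574.9, -155.6,    8. ]), array([590.5, -67.5,   8. ]))
boltNR [ 631.8 -178.2    8.2] [56.2 56.2] (array([ 689.7, -172.1,    8. ]), array([ 575.4, -171. ,    8. ]))
boltFL [639.  -83.2  44.3] [54.7 54.7] (array([589.7, -51.9,   8. ]), array([704.5, -84.9,   8. ]))
cr a [575.4 156.2  12. ]
cr b [560.9  38.5  12. ]
cr c [473.   47.5  12. ]
cr d [490.2 166.8  12. ]
crs fl [489.1 163.3  12. ]
crs fr [575.3 151.8  12. ]
crs nr [562.5  29.4  12. ]
crs nl [472.8  36.1  12. ]
tip (array([ 618.8, -118.5,  128.9]), [np.float64(7.207586082932221), np.float64(7.2075860829319875)])
```

```bash
python3 - <<'E'
from m import *
np.set_printoptions(precision=1,suppress=True)
a,ea=tri(c3(303,447),c4(202,217));b,eb=tri(c3(313,313),c4(62,200));print(a,ea,b,eb)
for z in(14,16,18):print(z,plane("side",c3(570,458),z),plane("top",c4(80,50),z),plane("top",c4(62,200),z),plane("top",c4(202,217),z),plane("side",c3(303,447),z),plane("side",c3(313,313),z))
s=cv2.imread("pics/side0.png")[:,:,::-1];t=cv2.imread("pics/top0.png")[:,:,::-1]
crop("pics/d1.png",s,255,195,65,60,12)
crop("pics/d2.png",t,278,145,55,60,10,1.8)
E
```

```text
[ 573.7 -169.2   18.2] [np.float64(0.2413207446605917), np.float64(0.24132074466055461)] [588.5 -66.7  18.1] [np.float64(0.40910758989256624), np.float64(0.4091075898924767)]
14 [ 687.9 -180.1   14. ] [703.  -84.4  14. ] [589.5 -67.1  14. ] [ 574.5 -169.9   14. ] [ 574.1 -163.6   14. ] [588.7 -60.8  14. ]
16 [ 687.3 -182.7   16. ] [702.5 -84.2  16. ] [589.2 -66.9  16. ] [ 574.3 -169.6   16. ] [ 573.8 -166.3   16. ] [588.4 -63.8  16. ]
18 [ 686.7 -185.3   18. ] [702. -84.  18.] [588.9 -66.7  18. ] [ 574.  -169.3   18. ] [ 573.5 -169.    18. ] [588.1 -66.7  18. ]
```

View pics/d1.png

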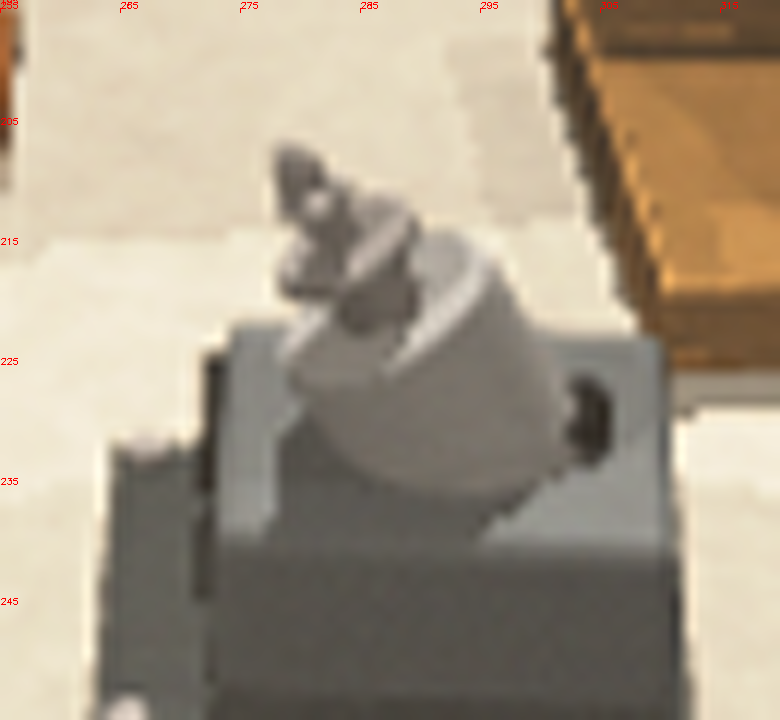

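View pics/d2.png

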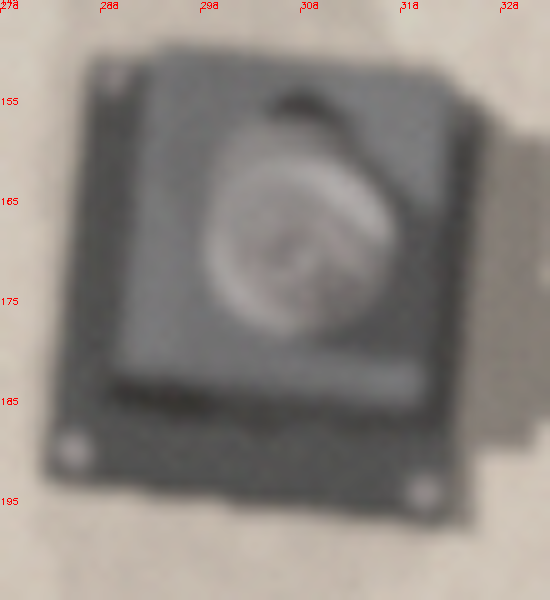

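```bash
cat > geom.py <<'E'
from m import *
yaw=np.radians(-8.3); Rw=R.from_euler('z',yaw); O=np.array([637.7,-126.3,0])
ax=Rw.apply([-.5,0,np.sqrt(.75)]); face=O+Rw.apply([-5,0,92]); seat=face+18*ax; tip=seat+27*ax
E
python3 - <<'E'
from geom import *
np.set_printoptions(precision=1,suppress=True)
print(ax,face,seat,tip)
def circ(c,r):
    e1=Rw.apply([0,1,0]);e2=np.cross(ax,e1);th=np.linspace(0,2*np.pi,60)
    return c+r*(np.outer(np.cos(th),e1)+np.outer(np.sin(th),e2))
for n,(x0,y0,w,h,s,g) in dict(side=(255,195,65,60,12,1),top=(278,145,55,60,10,1.8)).items():
    im=cv2.imread(f"pics/{n}0.png")[:,:,::-1]
    crop("pics/o_%s.png"%n,im,x0,y0,w,h,s,g); c=cv2.imread("pics/o_%s.png"%n)
    for P,col in((circ(face,26),(0,0,255)),(circ(seat,17),(0,255,0)),(np.array([seat,tip]),(255,0,0)),(circ(tip,2.5),(255,0,255))):
        u=(proj(n,P)-[x0,y0]+.5)*s-.5
        cv2.polylines(c,[u.astype(int)],False,col,1)
    cv2.imwrite("pics/o_%s.png"%n,c)
E
```

```text
[-0.5  0.1  0.9] [ 632.8 -125.6   92. ] [ 623.8 -124.3  107.6] [ 610.5 -122.3  131. ]
```

View pics/o_side.png

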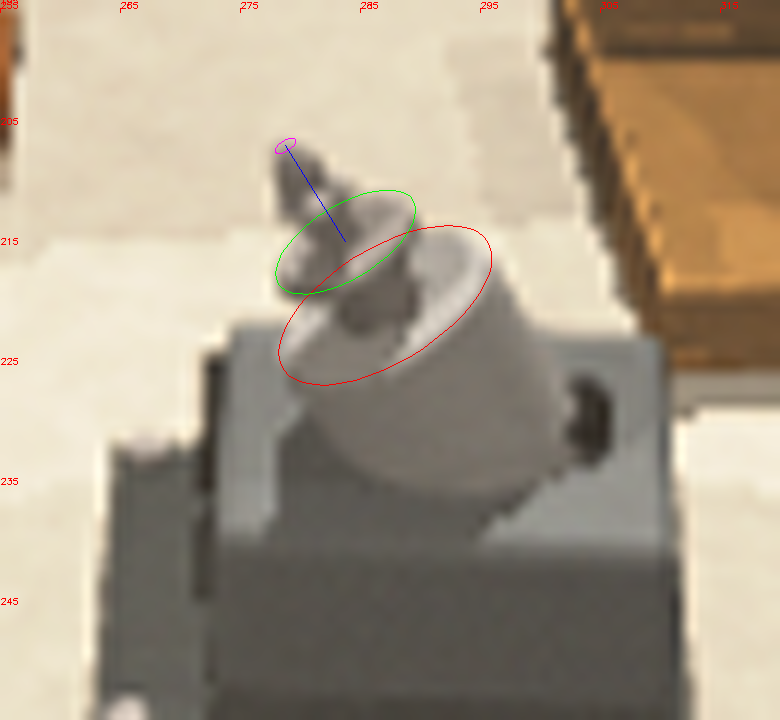

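View pics/o_top.png

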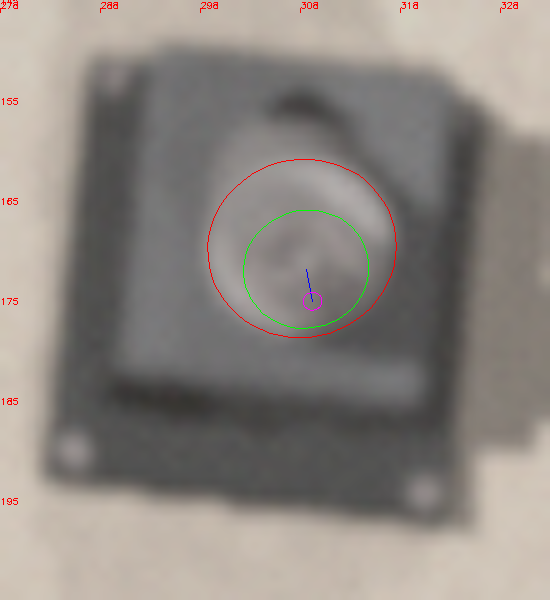

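```bash
cat > st.py <<'E'
from h import *
import sys,json
np.set_printoptions(precision=2,suppress=True)
def st(log=True):
    s=get_state();Q=R.from_quat(s["tool_rot"]);M=Q.as_matrix()
    print("t",round(s["clock"],2),"p",s["tool_pos"],"x",M[:,0],"y",M[:,1],"z",M[:,2],"q",s["q"],"F",s["ft_force"],"gap",round(s["finger_gap"],1))
    if log: open("log.jsonl","a").write(json.dumps([list(map(float,s["q"])),list(map(float,s["tool_pos"])),list(map(float,s["tool_rot"]))])+"\n")
    return s,np.array(s["tool_pos"]),M
def todo(p,M,P=None,X=None,Z=None):
    if P is not None: print("shift cm",M.T@(np.array(P)-p)/10, "dist",np.linalg.norm(np.array(P)-p))
    if X is not None:
        X=np.array(X,float);X/=np.linalg.norm(X);Z=np.array(Z,float);Z-=X*(X@Z);Z/=np.linalg.norm(Z)
        for s in(1,-1):
            T=np.c_[X,np.cross(s*Z,X),s*Z]; rv=R.from_matrix(M.T@T).as_rotvec();print("turn",s,rv,"deg",np.degrees(np.linalg.norm(rv)))
            if P is not None: print("  shift in new axes",T.T@(np.array(P)-p)/10)
E
python3 - <<'E'
from st import *
s,p,M=st()
todo(p,M,[300,-300,300])
E
```

```text
t 0.1 p [ 218.7  -584.98  175.97] x [-0.  0. -1.] y [ 0.94  0.35 -0.  ] z [ 0.35 -0.94 -0.  ] q [-1.22  0.35  1.63 -0.    1.16 -0.  ] F [ 0.13  0.22 -0.1 ] gap 91.6
shift cm [-12.37  17.6  -23.86] dist 321.2536114312118
```

```bash
python3 -m pendant '[[[-2.5,3.5,-4.5],[0,0,0]],[[-2.5,3.5,-4.5],[0,0,0]],[[-2.5,3.5,-4.5],[0,0,0]],[[-2.5,3.5,-4.5],[0,0,0]],[[-2.5,3.5,-4.5],[0,0,0]],[[0,0,0],[0,0,0.18]],[[0,0,0],[0,0,0.18]],[[0,0,0],[0,0,0.18]],[[0,0,0],[0,0,0]],[[0,0,0],[0,0,0]]]' ; python3 -c "
from st import *
st()"
```

```text
clock: 1.35
tool_pos: [303.7, -313.6, 301.5]
tool_rot: [0.544, 0.453, -0.235, 0.667]
ft_force: [1.0, 0.2, 1.2]
finger_gap: 92.0
t 1.35 p [ 303.69 -313.65  301.48] x [ 0.48  0.18 -0.86] y [0.81 0.3  0.51] z [ 0.35 -0.94 -0.  ] q [-1.29 -0.08  1.99  0.55  1.32 -0.24] F [0.97 0.18 1.19] gap 92.0
```

```bash
cat > kin.py <<'E'
from st import *
def rot(q):
    return R.from_euler('z',q[0])*R.from_euler('y',q[1]+q[2])*R.from_euler('z',q[3])*R.from_euler('y',q[4])*R.from_euler('z',q[5])
def fk(q,k):
    d1,a1,a2,a3,d4,L=k
    p=R.from_euler('z',q[0]).apply(np.array([a1,0,d1])+R.from_euler('y',q[1]).apply([0,0,a2])+R.from_euler('y',q[1]+q[2]).apply([a3,0,d4]))
    r=rot(q); return p+r.apply([0,0,L]),r
def load():return [json.loads(l) for l in open("log.jsonl")]
def fit():
    D=load()
    C0=rot(D[0][0]).inv()*R.from_quat(D[0][2])
    f=lambda k:np.r_[np.concatenate([fk(q,k)[0]-p for q,p,_ in D]),(k-[350,0,450,0,450,300])*.003]
    s=least_squares(f,[350,0,450,0,450,300])
    return s.x,C0,s.fun
E
python3 - <<'E'
from kin import *
k,C0,res=fit();print(k,abs(res).max());print(C0.as_matrix())
for q,p,r in load():print(np.degrees((rot(q)*C0*R.from_quat(r).inv()).magnitude()),fk(q,k)[0]-p)
E
```

```text
[274.05   1.83 562.38  32.6  483.   400.33] 1.407606060478372
[[ 0.  0. -1.]
 [ 0.  1.  0.]
 [ 1. -0.  0.]]
1.1467652988433744e-14 [-1.41 -0.52  0.  ]
1.6217710384831355e-14 [ 0. -0. -0.]
```

```bash
python3 - <<'E'
from st import *
s,p,M=st(False); todo(p,M,[330,60,300])
E
```

```text
t 1.35 p [ 303.69 -313.65  301.48] x [ 0.48  0.18 -0.86] y [0.81 0.3  0.51] z [ 0.35 -0.94 -0.  ] q [-1.29 -0.08  1.99  0.55  1.32 -0.24] F [0.97 0.18 1.19] gap 92.0
shift cm [  8.1   13.22 -34.1 ] dist 374.5776210540267
```

```bash
python3 -m pendant '[[[1,1.65,-4.3],[0,0,0]],[[1,1.65,-4.3],[0,0,0]],[[1,1.65,-4.3],[0,0,0]],[[1,1.65,-4.3],[0,0,0]],[[1,1.65,-4.3],[0,0,0]],[[1,1.65,-4.3],[0,0,0]],[[1,1.65,-4.3],[0,0,0]],[[1,1.65,-4.3],[0,0,0]],[[0,0,0],[0,0,0]],[[0,0,0],[0,0,0]]]' ; python3 - <<'E'
from kin import *
st()
k,C0,res=fit();print(k,abs(res).max())
for q,p,r in load():print(np.degrees((rot(q)*C0*R.from_quat(r).inv()).magnitude()),fk(q,k)[0]-p)
E
```

```text
clock: 2.6
tool_pos: [326.1, 30.6, 299.2]
tool_rot: [0.54, 0.456, -0.237, 0.667]
ft_force: [0.5, -0.5, -0.9]
finger_gap: 91.9
t 2.6 p [326.12  30.56 299.19] x [ 0.47  0.18 -0.86] y [0.81 0.3  0.5 ] z [ 0.35 -0.94  0.  ] q [-0.29 -0.65  2.31  0.35  1.07  0.81] F [ 0.53 -0.48 -0.88] gap 91.9
[286.4    1.53 564.89  45.92 488.23 400.84] 1.4212044881445536
1.1467652988433744e-14 [-1.42 -0.48 -0.09]
1.6217710384831355e-14 [0.26 0.02 0.12]
4.076200666591724e-14 [-0.14 -0.43 -0.03]
```

```bash
cat >> kin.py <<'E'
lo=np.array([-2.63,-.92,.06,-1.3,0,-3.02])+.05;hi=np.array([2.63,2.1,2.66,4.44,2.69,3.02])-.05
def frame(X,Z):
    X=np.array(X,float);X/=np.linalg.norm(X);Z=np.array(Z,float);Z-=X*(X@Z);Z/=np.linalg.norm(Z)
    return R.from_matrix(np.c_[X,np.cross(Z,X),Z])
def ik(P,T,k,C0,q0):
    def f(q):
        p,r=fk(q,k); return np.r_[(p-P)/100,((r*C0).inv()*T).as_rotvec()]
    best=None
    s=least_squares(f,np.clip(q0,lo+1e-3,hi-1e-3),bounds=(lo,hi))
    return s.x,np.linalg.norm(s.fun)
E
cat > plan.py <<'E'
from kin import *
k,C0,_=fit()
q0=np.array(load()[-1][0])
seeds=[q0,[.5,0,1.6,0,1,0],[.5,0,2,1.5,1,0],[.5,0,2,1.5,1,1.5],[.5,0,2,1.5,1,-1.5],[.5,0,2,3.1,1,0],[.5,0,2,3.1,1,2],[.3,-.5,2.3,-1.2,1,0],[.3,-.5,2.3,-1.2,1,2]]
def best(P,T):
    r=[ik(P,T,k,C0,s) for s in seeds]; return [x for x in r if x[1]<2e-2]
tube=np.array([456.4,318,0]);cr=np.array([524.9,102,58]);w0=np.array([.125,.992,0])
if __name__=="__main__":
  for b in(25,35,45):
    B=np.radians(b)
    for s in(1,-1):
        w=s*w0;X=-np.sin(B)*w-np.cos(B)*np.array([0,0,1])
        for zs in(1,-1):
            r=best(cr+[0,0,0]+19*X,frame(X,zs*np.cross([0,0,1],w)))
            for q in {tuple(np.round(x[0],1)) for x in r}:print("F",b,s,zs,q)
    for az in range(-15,121,15):
        h=np.array([np.cos(np.radians(az)),np.sin(np.radians(az)),0]);X=np.cos(B)*h-np.sin(B)*np.array([0,0,1])
        for zs in(1,-1):
            r=best(tube+[0,0,60]+19*X,frame(X,zs*np.cross([0,0,1],h)))
            for q in {tuple(np.round(x[0],1)) for x in r}:print("G",b,az,zs,q)
E
python3 plan.py
```

```text
F 25 1 1 (np.float64(0.4), np.float64(0.5), np.float64(1.8), np.float64(-0.4), np.float64(1.1), np.float64(-2.3))
F 25 1 -1 (np.float64(0.4), np.float64(0.5), np.float64(1.8), np.float64(-0.4), np.float64(1.1), np.float64(0.8))
F 25 -1 1 (np.float64(-0.1), np.float64(0.4), np.float64(2.0), np.float64(0.6), np.float64(0.8), np.float64(-0.5))
F 25 -1 -1 (np.float64(-0.1), np.float64(0.4), np.float64(2.0), np.float64(0.6), np.float64(0.8), np.float64(2.7))
G 25 0 1 (np.float64(1.2), np.float64(0.7), np.float64(2.4), np.float64(4.4), np.float64(1.1), np.float64(1.6))
G 25 0 -1 (np.float64(1.2), np.float64(0.7), np.float64(2.4), np.float64(4.4), np.float64(1.1), np.float64(-1.6))
G 25 15 1 (np.float64(1.1), np.float64(0.8), np.float64(2.6), np.float64(3.9), np.float64(1.3), np.float64(1.7))
G 25 15 -1 (np.float64(1.1), np.float64(0.8), np.float64(2.6), np.float64(3.9), np.float64(1.3), np.float64(-1.4))
G 25 60 1 (np.float64(0.1), np.float64(0.7), np.float64(2.5), np.float64(2.2), np.float64(1.2), np.float64(1.5))
G 25 60 -1 (np.float64(0.1), np.float64(0.7), np.float64(2.5), np.float64(2
[... 5059 characters left out ...]
oat64(-1.0))
G 45 90 1 (np.float64(0.1), np.float64(0.5), np.float64(2.2), np.float64(1.2), np.float64(0.9), np.float64(2.2))
G 45 90 -1 (np.float64(0.1), np.float64(0.5), np.float64(2.2), np.float64(1.2), np.float64(0.9), np.float64(-0.9))
G 45 105 1 (np.float64(0.1), np.float64(0.6), np.float64(2.0), np.float64(1.0), np.float64(1.0), np.float64(2.3))
G 45 105 -1 (np.float64(0.1), np.float64(0.6), np.float64(2.0), np.float64(1.0), np.float64(1.0), np.float64(-0.9))
G 45 120 1 (np.float64(0.1), np.float64(0.6), np.float64(1.9), np.float64(0.8), np.float64(1.2), np.float64(2.2))
G 45 120 -1 (np.float64(0.1), np.float64(0.6), np.float64(1.9), np.float64(0.8), np.float64(1.2), np.float64(-0.9))
```

```bash
python3 - <<'E'
from kin import *
s,p,M=st(False); w=np.array([.125,.992,0]);X=w*np.cos(np.pi/6)-np.array([0,0,.5])
todo(p,M,[446.6,239.8,105.5],X,[.992,-.125,0])
E
```

```text
t 2.6 p [326.12  30.56 299.19] x [ 0.47  0.18 -0.86] y [0.81 0.3  0.5 ] z [ 0.35 -0.94  0.  ] q [-0.29 -0.65  2.31  0.35  1.07  0.81] F [ 0.53 -0.48 -0.88] gap 91.9
shift cm [ 26.11   6.33 -15.37] dist 309.5352057347489
turn 1 [-0.77  0.78  0.47] deg 68.31125941412111
  shift in new axes [28.97 -5.64  9.34]
turn -1 [ 2.13  0.57 -0.94] deg 137.30774000974552
  shift in new axes [28.97  5.64 -9.34]
```

```bash
python3 -m pendant '[[[0,0,0],[-0.11,0.112,0.067]],[[0,0,0],[-0.11,0.112,0.067]],[[0,0,0],[-0.11,0.112,0.067]],[[0,0,0],[-0.11,0.112,0.067]],[[0,0,0],[-0.11,0.112,0.067]],[[0,0,0],[-0.11,0.112,0.067]],[[0,0,0],[-0.11,0.112,0.067]],[[3,-1.5,3],[0,0,0]],[[3,-1.5,3],[0,0,0]],[[3,-1.5,3],[0,0,0]]]' ; python3 - <<'E'
from kin import *
s,p,M=st(); w=np.array([.125,.992,0]);X=w*np.cos(np.pi/6)-np.array([0,0,.5])
todo(p,M,[446.6,239.8,105.5],X,[.992,-.125,0])
k,C0,res=fit();print(k,abs(res).max())
E
```

```text
clock: 3.85
tool_pos: [414.7, 52.7, 194.6]
tool_rot: [0.428, 0.595, 0.232, 0.64]
ft_force: [1.1, -1.1, 0.1]
finger_gap: 92.0
t 3.85 p [414.67  52.71 194.58] x [ 0.18  0.81 -0.56] y [0.21 0.53 0.82] z [ 0.96 -0.27 -0.07] q [-0.67  0.29  2.16  0.87  1.36 -0.85] F [ 1.14 -1.07  0.14] gap 92.0
shift cm [20.67  3.2  -1.36] dist 209.6574742526734
turn 1 [-0.14  0.09  0.07] deg 10.422450567475913
  shift in new axes [20.87  1.77  0.83]
turn -1 [ 2.99  0.11 -0.13] deg 171.83590564432845
  shift in new axes [20.87 -1.77 -0.83]
[293.75  -0.93 568.39  56.21 494.31 399.85] 1.3695397547027426
```

```bash
python3 -m pendant '[[[0,0,0],[-0.14,0.09,0.07]],[[4.2,0.35,0.17],[0,0,0]],[[4.2,0.35,0.17],[0,0,0]],[[4.2,0.35,0.17],[0,0,0]],[[4.2,0.35,0.17],[0,0,0]],[[4.1,0.35,0.15],[0,0,0]],[[0,0,0],[0,0,0]],[[0,0,0],[0,0,0]],[[0,0,0],[0,0,0]],[[0,0,0],[0,0,0]]]' ; python3 - <<'E'
from kin import *
s,p,M=st(); w=np.array([.125,.992,0]);X=w*np.cos(np.pi/6)-np.array([0,0,.5])
todo(p,M,np.array([456.4,318,60])+19*X,X,[.992,-.125,0])
for n in("side","top"):
    im=capture(n); cv2.imwrite(f"pics/{n}1.png",np.clip(im[:,:,::-1]*(1.8 if n=="top" else 1),0,255).astype(np.uint8))
for n in C: print(n,proj(n,p),proj(n,p-19*M[:,0]))
E
```

```text
clock: 5.1
tool_pos: [443.7, 242.3, 106.7]
tool_rot: [0.39, 0.591, 0.315, 0.632]
ft_force: [1.0, -0.1, -0.7]
finger_gap: 92.2
t 5.1 p [443.75 242.31 106.74] x [ 0.1   0.86 -0.5 ] y [0.06 0.5  0.87] z [ 0.99 -0.12 -0.  ] q [-0.24  0.52  2.23  1.25  1.13 -1.14] F [ 1.01 -0.11 -0.67] gap 92.2
shift cm [10.87 -0.2   0.38] dist 108.8345478211684
turn 1 [-0.   -0.01  0.  ] deg 0.3675023547724093
  shift in new axes [10.88 -0.21  0.31]
turn -1 [3.14 0.   0.01] deg 179.98525413873807
  shift in new axes [10.88  0.21 -0.31]
side [[212.71 156.85]] [[211.99 156.32]]
top [[173.2  241.05]] [[178.66 241.56]]
```

View pics/side1.png

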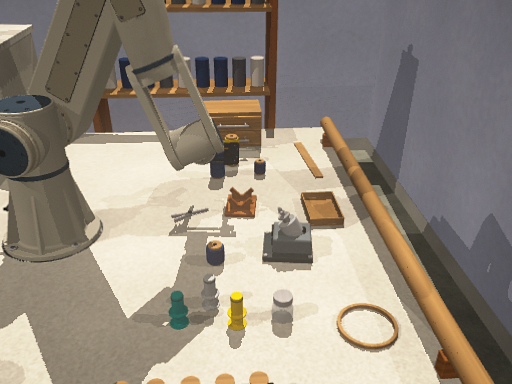

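View pics/top1.png

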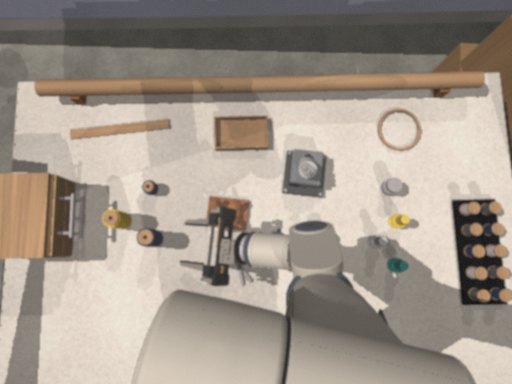

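```bash
python3 - <<'E'
from kin import *
s,p,M=st(False)
x0,y0,S=130,195,7
im=cv2.imread("pics/top1.png")[:,:,::-1]; crop("pics/e1.png",im,x0,y0,110,85,S); c=cv2.imread("pics/e1.png")
for v in(46,-46):
    for d in(0,-19,-69-19):
        u=(proj("top",p+M[:,2]*v+d*M[:,0])-[x0,y0]+.5)*S; cv2.circle(c,(int(u[0,0]),int(u[0,1])),4,(0,255,0),1)
cv2.imwrite("pics/e1.png",c)
E
```

```text
t 5.2 p [443.33 242.9  106.66] x [ 0.1   0.86 -0.5 ] y [0.06 0.5  0.87] z [ 0.99 -0.12 -0.  ] q [-0.24  0.52  2.23  1.25  1.13 -1.14] F [-0.24 -0.65  0.06] gap 92.0
```

View pics/e1.png

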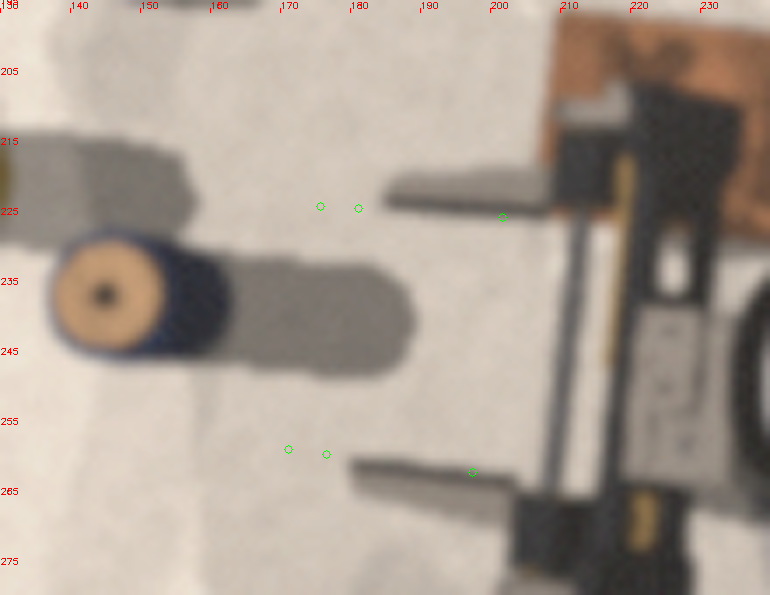

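```bash
python3 - <<'E'
from kin import *
s,p,M=st(False)
x0,y0,S=160,125,8
im=capture("side"); crop("pics/e2.png",im,x0,y0,95,70,S); c=cv2.imread("pics/e2.png")
for v in(46,-46):
    for d in(0,-19,-69-19):
        u=(proj("side",p+M[:,2]*v+d*M[:,0])-[x0,y0]+.5)*S; cv2.circle(c,(int(u[0,0]),int(u[0,1])),4,(0,255,0) if v>0 else (0,0,255),1)
cv2.imwrite("pics/e2.png",c)
x0,y0,S=130,195,7
im=capture("top"); crop("pics/e3.png",im,x0,y0,110,85,S,1.8)
E
```

```text
t 5.2 p [443.33 242.9  106.66] x [ 0.1   0.86 -0.5 ] y [0.06 0.5  0.87] z [ 0.99 -0.12 -0.  ] q [-0.24  0.52  2.23  1.25  1.13 -1.14] F [-0.24 -0.65  0.06] gap 92.0
```

View pics/e2.png

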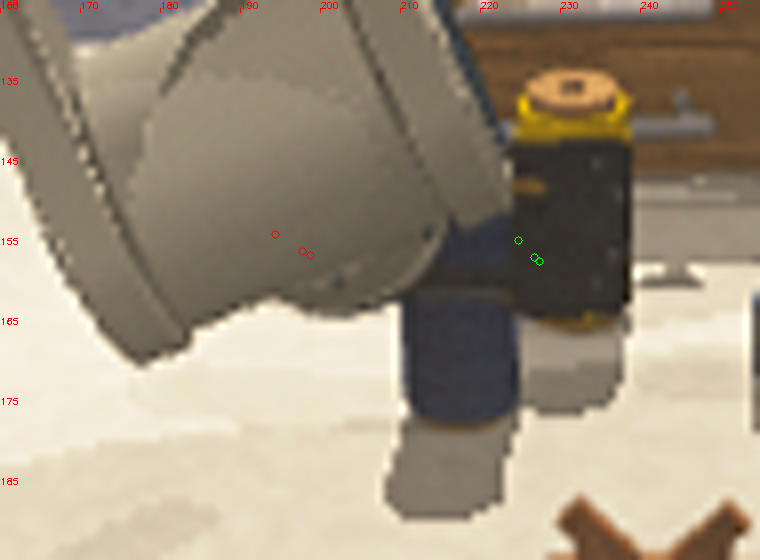

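View pics/e3.png

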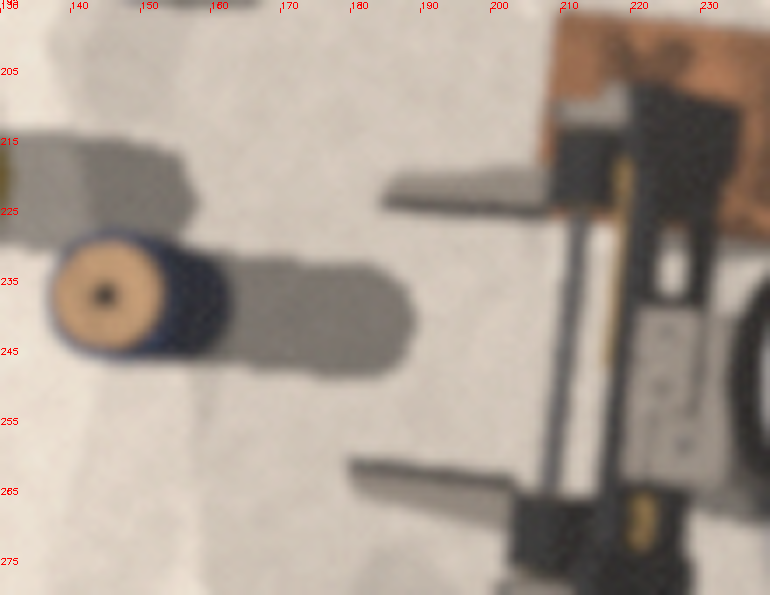

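```bash
python3 - <<'E'
from kin import *
s=json.loads(open("log.jsonl").readline());p=np.array(s[1]);M=R.from_quat(s[2]).as_matrix()
x0,y0,S=10,200,5
im=cv2.imread("pics/side0.png")[:,:,::-1]; crop("pics/e4.png",im,x0,y0,120,150,4); S=4;c=cv2.imread("pics/e4.png")
for v in(46,-46):
    for d in(0,-19,-69-19):
        u=(proj("side",p+M[:,2]*v+d*M[:,0])-[x0,y0]+.5)*S; cv2.circle(c,(int(u[0,0]),int(u[0,1])),4,(0,255,0) if v>0 else (0,0,255),1)
cv2.imwrite("pics/e4.png",c)
E
```

```text
(no output)
```

View pics/e4.png

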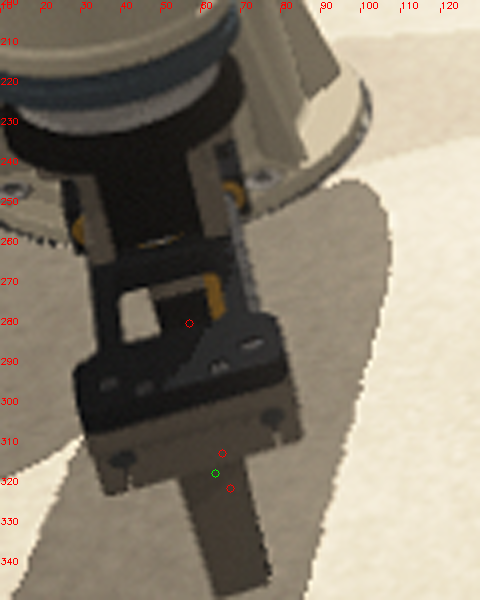

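```bash
python3 -m pendant '[[[1.5,0,0.07],[0,0,0]],[[1.5,0,0.07],[0,0,0]],[[1.5,0,0.07],[0,0,0]],[[1.5,0,0.07],[0,0,0]],[[1.5,0,0.07],[0,0,0]],[[0,0,0],[0,0,0]],[[0,0,0],[0,0,0]],[[0,0,0],[0,0,0]],[[0,0,0],[0,0,0]],[[0,0,0],[0,0,0]]]' ; cat > look.py <<'E'
from kin import *
def look(name,cam,x0,y0,w,h,S,g,off=(0,-19,-88),v=46):
    s,p,M=st(False)
    im=capture(cam); crop(name,im,x0,y0,w,h,S,g); c=cv2.imread(name)
    for a in(v,-v):
        for d in off:
            u=(proj(cam,p+M[:,2]*a+d*M[:,0])-[x0,y0]+.5)*S; cv2.circle(c,(int(u[0,0]),int(u[0,1])),4,(0,255,0) if a>0 else (0,0,255),1)
    cv2.imwrite(name,c)
E
python3 - <<'E'
from look import *
look("pics/f1.png","top",130,195,110,85,7,1.8)
E
```

```text
clock: 6.55
tool_pos: [454.0, 307.4, 69.0]
tool_rot: [0.39, 0.592, 0.316, 0.631]
ft_force: [-0.6, 0.3, 0.2]
finger_gap: 91.9
t 6.55 p [454.02 307.35  68.98] x [ 0.1   0.86 -0.5 ] y [0.06 0.5  0.87] z [ 0.99 -0.12 -0.  ] q [-0.09  0.62  2.23  1.43  1.06 -1.23] F [-0.56  0.27  0.19] gap 91.9
```

View pics/f1.png

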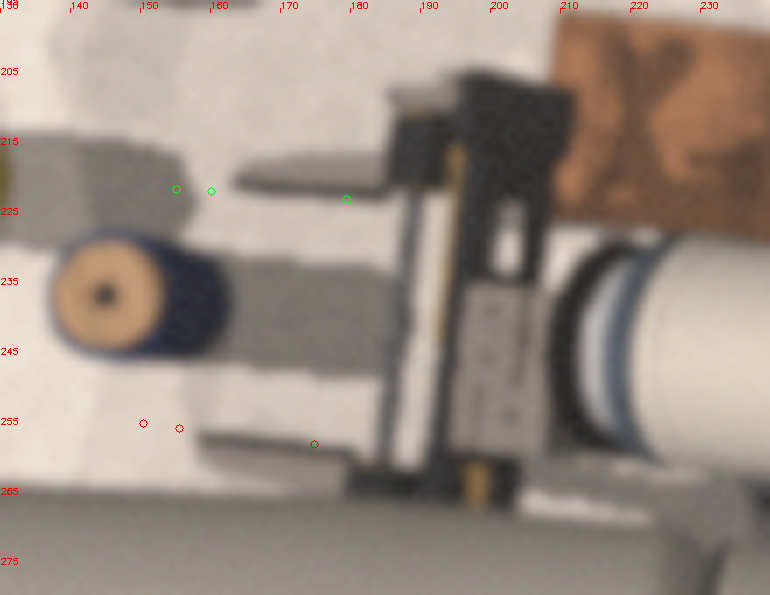

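```bash
python3 -m pendant '[[[1,0,0.02],[0,0,0]],[[1,0,0.02],[0,0,0]],[[1,0,0.02],[0,0,0]],[[1,0,0.02],[0,0,0]],[[1,0,0],[0,0,0]],[[0,0,0],[0,0,0]],[[0,0,0],[0,0,0]],[[0,0,0],[0,0,0]],[[0,0,0],[0,0,0]],[[0,0,0],[0,0,0]]]' ; 
python3 - <<'E'
from look import *
look("pics/f2.png","top",130,195,110,85,7,1.8)
E
```

```text
clock: 7.85
tool_pos: [459.8, 350.3, 43.9]
tool_rot: [0.39, 0.592, 0.316, 0.631]
ft_force: [-0.3, -1.3, -0.4]
finger_gap: 91.7
t 7.85 p [459.76 350.33  43.89] x [ 0.1   0.86 -0.5 ] y [0.06 0.5  0.87] z [ 0.99 -0.12 -0.  ] q [ 0.02  0.68  2.22  1.56  1.03 -1.28] F [-0.26 -1.34 -0.35] gap 91.7
```

View pics/f2.png

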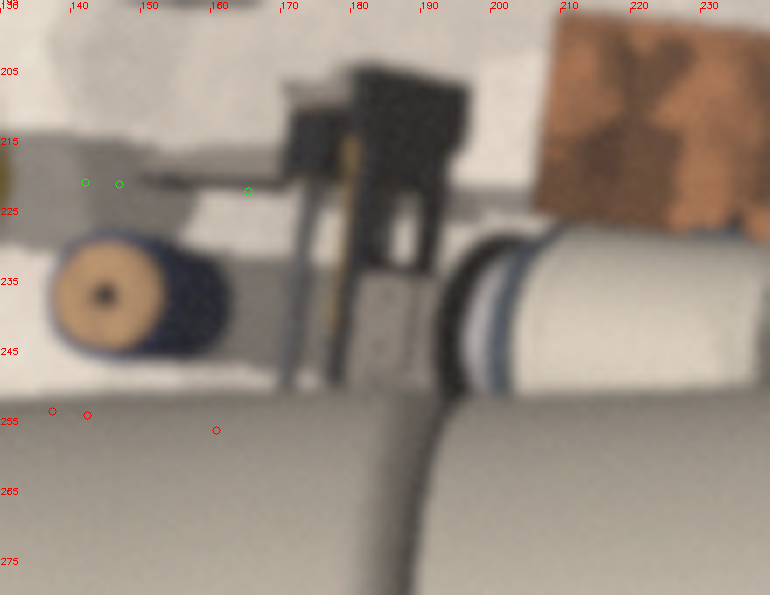

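```bash
python3 -m pendant '[[[0.4,0,0],[0,0,0]],[[0.4,0,0],[0,0,0]],[[0,0,0],[0,0,0]],[[0,0,0],[0,0,0]],[[0,0,0],[0,0,0]],[[0,0,0],[0,0,0]],[[0,0,0],[0,0,0]],[[0,0,0],[0,0,0]],[[0,0,0],[0,0,0]],[[0,0,0],[0,0,0]]]' 1; 
python3 - <<'E'
from look import *
look("pics/f3.png","top",130,195,110,85,7,1.8)
look("pics/f4.png","side",160,115,110,85,7,1)
E
```

```text
clock: 9.15
tool_pos: [460.4, 357.3, 39.8]
tool_rot: [0.39, 0.592, 0.316, 0.631]
ft_force: [-0.1, -0.3, -0.6]
finger_gap: 49.3
t 9.15 p [460.44 357.35  39.75] x [ 0.1   0.86 -0.5 ] y [0.06 0.5  0.87] z [ 0.99 -0.12 -0.  ] q [ 0.03  0.69  2.21  1.58  1.03 -1.29] F [-0.11 -0.25 -0.56] gap 49.3
t 9.2 p [460.43 357.36  39.76] x [ 0.1   0.86 -0.5 ] y [0.06 0.5  0.87] z [ 0.99 -0.12 -0.  ] q [ 0.03  0.69  2.21  1.58  1.03 -1.29] F [ 0.24  0.01 -1.13] gap 49.7
```

View pics/f3.png

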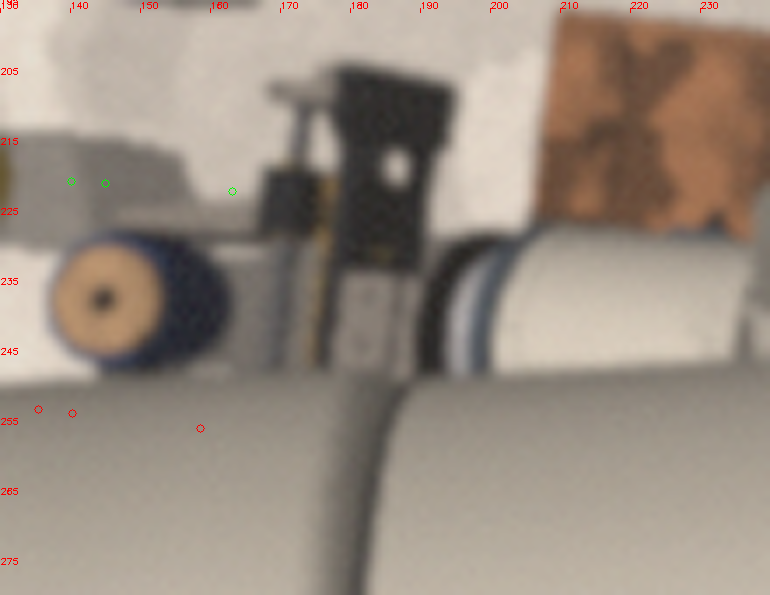

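View pics/f4.png

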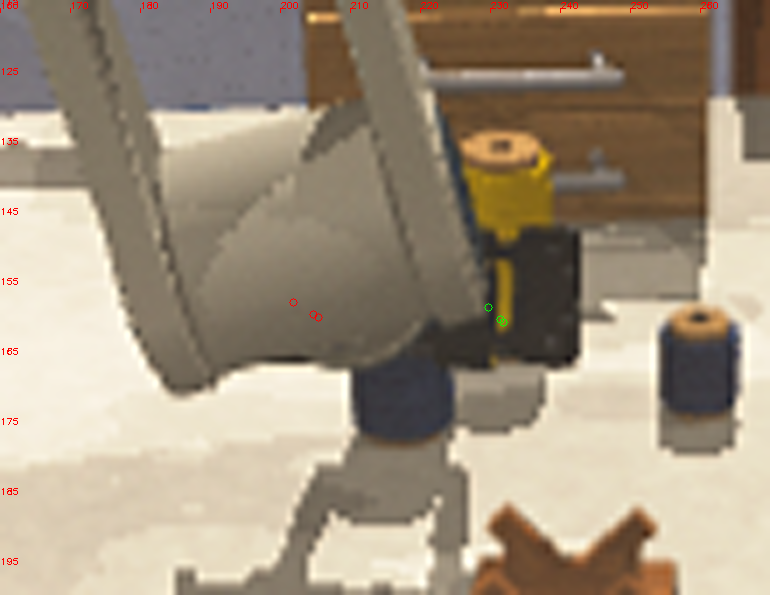

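```bash
python3 - <<'E'
from kin import *
k,C0,res=fit()
s,p,M=st()
z=M[:,2];q=s["q"];T0=R.from_matrix(M)
P=p+[0,0,130];q,e=ik(P,T0,k,C0,q);print(q,e)
P2=np.array([500,230,240]);
for i in range(1,6):
    q,e=ik(P+(P2-P)*i/5,T0,k,C0,q);print(q,e)
for a in range(0,91,15):
    T=R.from_matrix(M)*R.from_rotvec([0,0,-np.radians(a)]);q,e=ik(P2,T,k,C0,q);print(a,q,e)
w=np.array([.125,.992,0]);X=-.5*w-np.array([0,0,.866]);Z=np.array([.992,-.125,0]);Y=np.cross(Z,X)
F=np.array([524.9,102,58])+42*X*1+6.7*Y;print("final",F)
q,e=ik(F+[0,0,60],frame(X,Z),k,C0,q);print(q,e);q,e=ik(F,frame(X,Z),k,C0,q);print(q,e)
print(M.T@(P2-P)/10)
E
```

```text
t 9.25 p [460.38 357.37  39.77] x [ 0.1   0.86 -0.5 ] y [0.06 0.5  0.87] z [ 0.99 -0.12 -0.  ] q [ 0.03  0.69  2.21  1.58  1.03 -1.29] F [ 1.12 -0.11 -0.68] gap 49.5
[ 0.03  0.38  2.21  1.39  1.05 -0.93] 3.955103903903047e-10
[-0.03  0.36  2.19  1.32  1.09 -0.89] 2.5325387805676667e-11
[-0.08  0.34  2.16  1.26  1.14 -0.85] 9.749589694527555e-12
[-0.14  0.33  2.13  1.21  1.19 -0.82] 4.222664660167538e-12
[-0.19  0.32  2.1   1.15  1.23 -0.79] 2.104754870219127e-12
[-0.24  0.31  2.07  1.11  1.28 -0.76] 1.2639025531752446e-12
0 [-0.24  0.31  2.07  1.11  1.28 -0.76] 1.2639025531752446e-12
15 [-0.11  0.18  2.01  0.89  1.15 -0.45] 1.0108994288970966e-12
30 [ 0.07  0.11  1.92  0.59  1.08 -0.09] 4.633264747567814e-12
45 [0.25 0.12 1.82 0.27 1.12 0.26] 2.2132604183909267e-12
60 [0.43 0.18 1.72 0.   1.25 0.55] 5.584844213413489e-13
75 [ 0.57  0.29  1.61 -0.2   1.42  0.74] 2.5230921197301854e-14
90 [ 0.68  0.43  1.5  -0.35  1.61  0.86] 1.4534354455407403e-15
final [523.    86.92  18.28]
[ 0.48  0.51  1.76 -0.45  1.22  0.84] 4.016582858653075e-11
[ 0.48  0.6   1.79 -0.47  1.12  0.89] 5.118128263936615e-15
[-14.07  -0.     5.4 ]
```

```bash
python3 -m pendant '[[[-0.8,1.4,0],[0,0,0]],[[-1.5,2.6,0],[0,0,0]],[[-1.6,2.8,0],[0,0,0]],[[-1.6,2.8,0],[0,0,0]],[[-1.0,1.7,0],[0,0,0]],[[-2.8,0,1.1],[0,0,0]],[[-2.8,0,1.1],[0,0,0]],[[-2.8,0,1.1],[0,0,0]],[[-2.8,0,1.1],[0,0,0]],[[-2.8,0,1.0],[0,0,0]]]'; python3 -m pendant '[[[0,0,0],[0,0,-0.12]],[[0,0,0],[0,0,-0.17]],[[0,0,0],[0,0,-0.17]],[[0,0,0],[0,0,-0.17]],[[0,0,0],[0,0,-0.17]],[[0,0,0],[0,0,-0.17]],[[0,0,0],[0,0,-0.17]],[[0,0,0],[0,0,-0.17]],[[0,0,0],[0,0,-0.17]],[[0,0,0],[0,0,-0.09]]]'
python3 - <<'E'
from look import *
s,p,M=st(); w=np.array([.125,.992,0]);X=-.5*w-np.array([0,0,.866]);Z=np.array([.992,-.125,0])
todo(p,M,[523,87,18.3],X,Z)
look("pics/g1.png","top",100,150,190,130,4,1.8)
look("pics/g2.png","side",150,80,150,150,4,1)
E
```

```text
clock: 10.5
tool_pos: [500.4, 230.0, 240.2]
tool_rot: [0.39, 0.592, 0.316, 0.631]
ft_force: [1.1, 0.2, -1.0]
finger_gap: 49.6
clock: 11.75
tool_pos: [500.0, 232.0, 239.1]
tool_rot: [-0.145, 0.694, -0.223, 0.669]
ft_force: [0.5, -0.3, -0.9]
finger_gap: 49.4
t 11.75 p [500.05 232.01 239.15] x [-0.06 -0.5  -0.86] y [ 0.1   0.86 -0.5 ] z [ 0.99 -0.12 -0.01] q [ 0.68  0.43  1.5  -0.36  1.61  0.86] F [ 0.52 -0.3  -0.9 ] gap 49.4
shift cm [26.18 -1.07  4.08] dist 265.1966375957873
turn 1 [ 0.01 -0.    0.01] deg 0.6922679174294026
  shift in new axes [26.18 -1.17  4.09]
turn -1 [-3.13 -0.01 -0.  ] deg 179.38126989747408
  shift in new axes [26.18  1.17 -4.09]
t 11.75 p [500.05 232.01 239.15] x [-0.06 -0.5  -0.86] y [ 0.1   0.86 -0.5 ] z [ 0.99 -0.12 -0.01] q [ 0.68  0.43  1.5  -0.36  1.61  0.86] F [ 0.52 -0.3  -0.9 ] gap 49.4
t 11.8 p [499.53 232.43 237.7 ] x [-0.06 -0.5  -0.86] y [ 0.1   0.86 -0.51] z [ 0.99 -0.12 -0.01] q [ 0.69  0.43  1.5  -0.36  1.61  0.86] F [-0.41  1.12 -2.9 ] gap 49.5
```

View pics/g1.png

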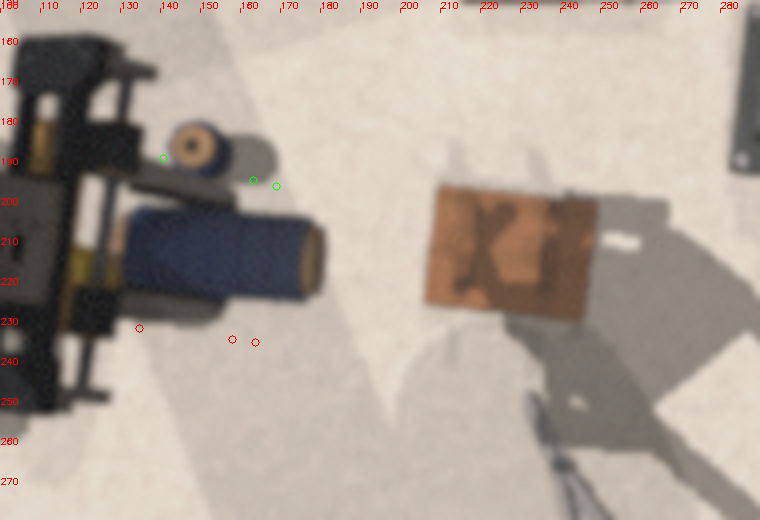

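View pics/g2.png

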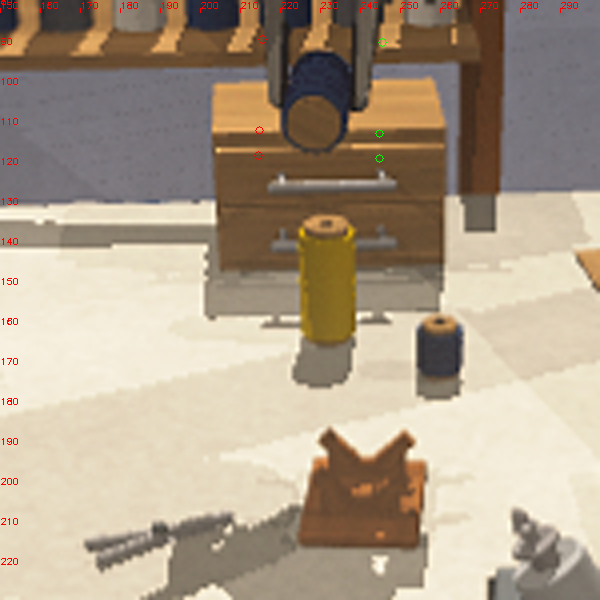

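```bash
python3 - <<'E'
from look import *
s,p,M=st(False)
c=p+M@np.array([-42,-6.7,0]);foot=c-55*(M@np.array([-.5,.866,0]));print(c,foot,M@np.array([-.5,.866,0]))
print(tri((150+311/4-.4,80+122/4-.4),(100+313/4-.4,150+260/4-.4)),proj("side",foot),proj("top",foot))
# cradle overlay
cr=np.array([524.9,102,0]);w=np.array([.125,.992,0]);n=np.array([.992,-.125,0])
def box(a,b,z): return [cr+a*sx*w+b*sy*n+[0,0,z] for sx,sy in((1,1),(1,-1),(-1,-1),(-1,1),(1,1))]
for cam,(x0,y0,wd,h,S,g) in dict(top=(195,185,70,60,10,1.8),side=(215,175,60,55,12,1)).items():
    im=capture(cam);nm=f"pics/cr_{cam}.png";crop(nm,im,x0,y0,wd,h,S,g);c=cv2.imread(nm)
    for L,col in((box(60,45,12),(0,255,0)),(box(60,45,0),(0,0,255)),([cr+35*w+40*n+[0,0,52],cr+25*w+40*n+[0,0,52]],(255,0,0)),([cr+35*w-40*n+[0,0,52],cr+25*w-40*n+[0,0,52]],(255,0,0)),([cr-35*w+40*n+[0,0,52],cr-25*w+40*n+[0,0,52]],(255,0,255)),([cr-35*w-40*n+[0,0,52],cr-25*w-40*n+[0,0,52]],(255,0,255))):
        u=((proj(cam,np.array(L))-[x0,y0]+.5)*S).astype(int);cv2.polylines(c,[u],False,col,1)
    cv2.imwrite(nm,c)
E
```

```text
t 11.85 p [499.61 232.17 237.74] x [-0.06 -0.5  -0.86] y [ 0.1   0.86 -0.5 ] z [ 0.99 -0.12 -0.01] q [ 0.68  0.43  1.5  -0.35  1.61  0.86] F [ 1.01  1.59 -0.99] gap 49.7
[501.69 247.38 277.4 ] [495.36 192.75 277.62] [ 0.12  0.99 -0.  ]
(array([495.64, 196.74, 277.92]), [np.float64(1.9520530162078336), np.float64(1.9520530162079188)]) [[227.96 110.58]] [[179.68 215.56]]
```

View pics/cr_top.png

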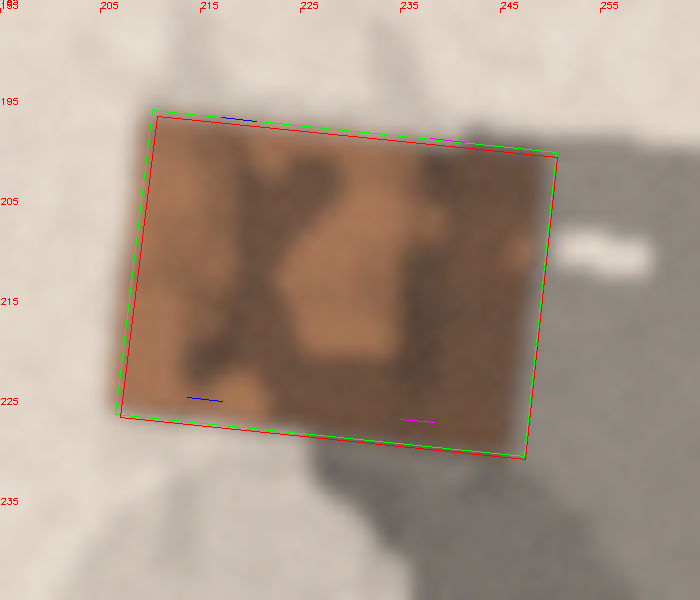

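View pics/cr_side.png

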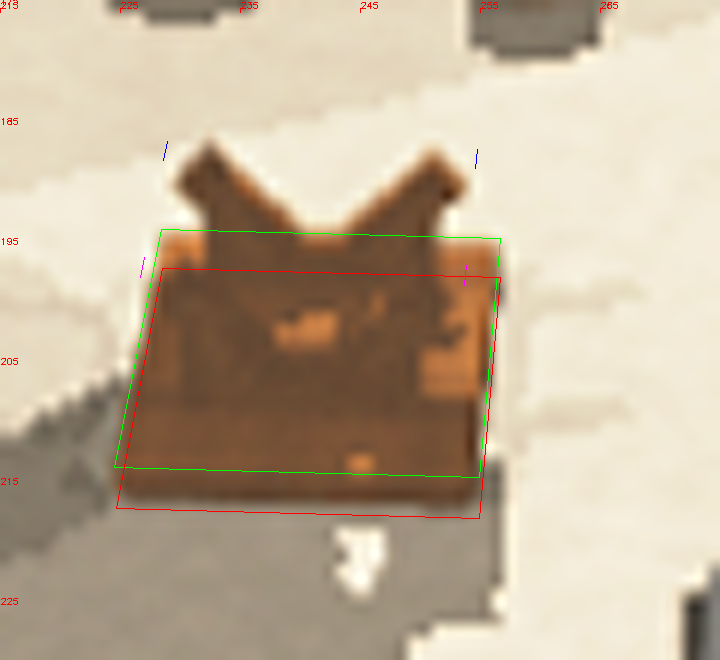

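```bash
python3 - <<'E'
from look import *
s,p,M=st(False)
todo(p,M,[523.5,86,88.3]); print(M.T@[0,0,-7])
E
```

```text
t 11.95 p [500.31 230.95 239.34] x [-0.06 -0.5  -0.87] y [ 0.1   0.86 -0.5 ] z [ 0.99 -0.12 -0.01] q [ 0.68  0.43  1.5  -0.35  1.61  0.85] F [ 0.78  0.07 -2.  ] gap 49.6
shift cm [20.12 -4.7   4.09] dist 210.6266694338286
[6.06 3.5  0.04]
```

```bash
python3 -m pendant '[[[2,-0.5,0.4],[0,0,0]],[[3.5,-0.8,0.7],[0,0,0]],[[4,-0.9,0.8],[0,0,0]],[[4,-0.9,0.8],[0,0,0]],[[3.6,-0.9,0.8],[0,0,0]],[[2,-0.5,0.4],[0,0,0]],[[1,-0.2,0.2],[0.01,0,0.01]],[[0,0,0],[0,0,0]],[[0,0,0],[0,0,0]],[[0,0,0],[0,0,0]]]'
python3 - <<'E'
from look import *
s,p,M=st(); w=np.array([.125,.992,0]);X=-.5*w-np.array([0,0,.866]);Z=np.array([.992,-.125,0])
todo(p,M,[523.5,86,18.3],X,Z)
look("pics/h1.png","top",150,150,150,110,5,1.8)
look("pics/h2.png","side",190,120,100,110,5,1)
E
```

```text
clock: 13.2
tool_pos: [524.6, 86.8, 89.8]
tool_rot: [-0.136, 0.693, -0.222, 0.672]
ft_force: [-0.5, 0.3, -0.7]
finger_gap: 49.7
t 13.2 p [524.59  86.79  89.82] x [-0.06 -0.49 -0.87] y [ 0.11  0.86 -0.49] z [ 0.99 -0.13  0.  ] q [ 0.47  0.5   1.76 -0.45  1.23  0.82] F [-0.5   0.26 -0.67] gap 49.7
shift cm [ 6.28  3.43 -0.11] dist 71.52880013438406
turn 1 [-0.    0.   -0.01] deg 0.6124618946623704
  shift in new axes [ 6.24  3.5  -0.1 ]
turn -1 [ 3.14 -0.02 -0.  ] deg 179.93669618748706
  shift in new axes [ 6.24 -3.5   0.1 ]
t 13.2 p [524.59  86.79  89.82] x [-0.06 -0.49 -0.87] y [ 0.11  0.86 -0.49] z [ 0.99 -0.13  0.  ] q [ 0.47  0.5   1.76 -0.45  1.23  0.82] F [-0.5   0.26 -0.67] gap 49.7
t 13.25 p [524.47  86.7   89.71] x [-0.06 -0.49 -0.87] y [ 0.11  0.86 -0.49] z [ 0.99 -0.13  0.  ] q [ 0.47  0.5   1.76 -0.45  1.23  0.82] F [-0.01  0.04 -0.69] gap 49.4
```

View pics/h1.png

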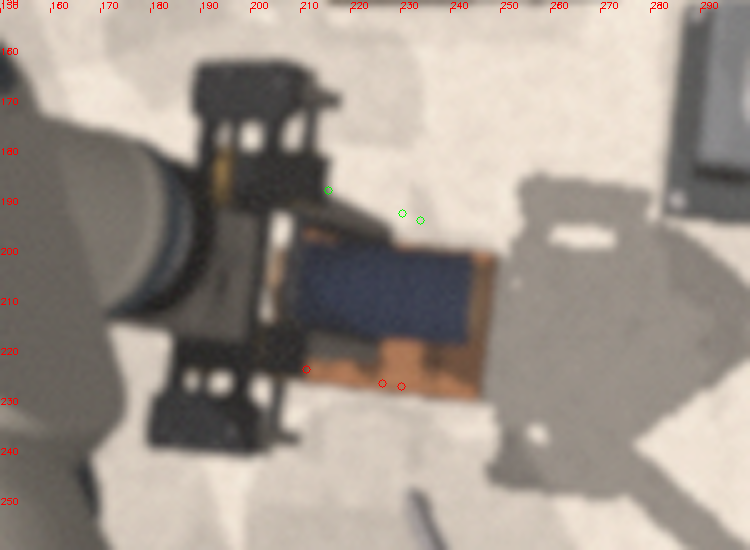

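View pics/h2.png

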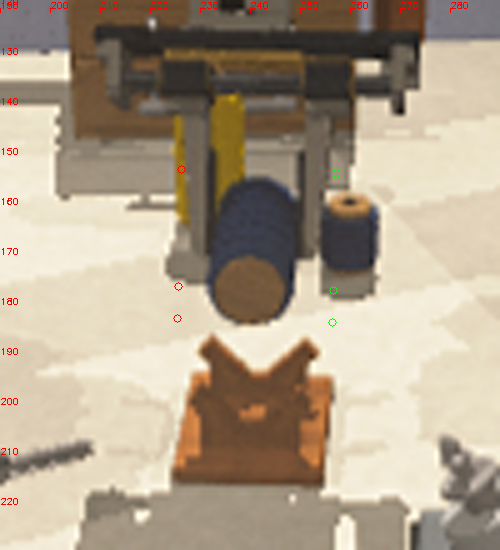

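```bash
python3 -m pendant '[[[1,0.56,0],[0,0,0]],[[1,0.56,0],[0,0,0]],[[1,0.56,0],[0,0,0]],[[1,0.56,0],[0,0,0]],[[1,0.56,0],[0,0,-0.01]],[[0.5,0.28,0],[0,0,0]],[[0.3,0.17,0],[0,0,0]],[[0.2,0.11,0],[0,0,0]],[[0,0,0],[0,0,0]],[[0,0,0],[0,0,0]]]'
python3 - <<'E'
from look import *
s,p,M=st(); w=np.array([.125,.992,0]);X=-.5*w-np.array([0,0,.866]);Z=np.array([.992,-.125,0])
todo(p,M,[523.5,86,18.3],X,Z)
look("pics/h3.png","top",180,150,100,100,6,1.8)
look("pics/h4.png","side",200,140,80,90,6,1)
E
```

```text
clock: 14.55
tool_pos: [524.1, 85.6, 20.8]
tool_rot: [-0.139, 0.693, -0.226, 0.67]
ft_force: [-0.7, 0.0, 0.4]
finger_gap: 49.3
t 14.55 p [524.13  85.61  20.77] x [-0.06 -0.5  -0.87] y [ 0.11  0.86 -0.5 ] z [ 0.99 -0.13  0.  ] q [ 0.47  0.6   1.78 -0.48  1.12  0.89] F [-0.71  0.05  0.42] gap 49.3
shift cm [ 0.2   0.15 -0.07] dist 2.577857104078215
turn 1 [-0. -0.  0.] deg 0.08557980447529619
  shift in new axes [ 0.2   0.15 -0.07]
turn -1 [3.14 0.   0.  ] deg 179.91503206521963
  shift in new axes [ 0.2  -0.15  0.07]
t 14.55 p [524.13  85.61  20.77] x [-0.06 -0.5  -0.87] y [ 0.11  0.86 -0.5 ] z [ 0.99 -0.13  0.  ] q [ 0.47  0.6   1.78 -0.48  1.12  0.89] F [-0.71  0.05  0.42] gap 49.3
t 14.6 p [524.17  85.57  20.77] x [-0.06 -0.5  -0.87] y [ 0.11  0.86 -0.5 ] z [ 0.99 -0.13  0.  ] q [ 0.47  0.6   1.78 -0.48  1.12  0.89] F [-0.74  0.76  0.37] gap 49.3
```

View pics/h4.png

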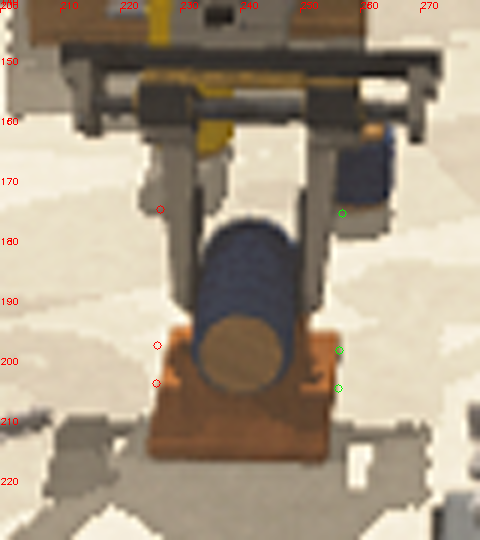

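View pics/h3.png

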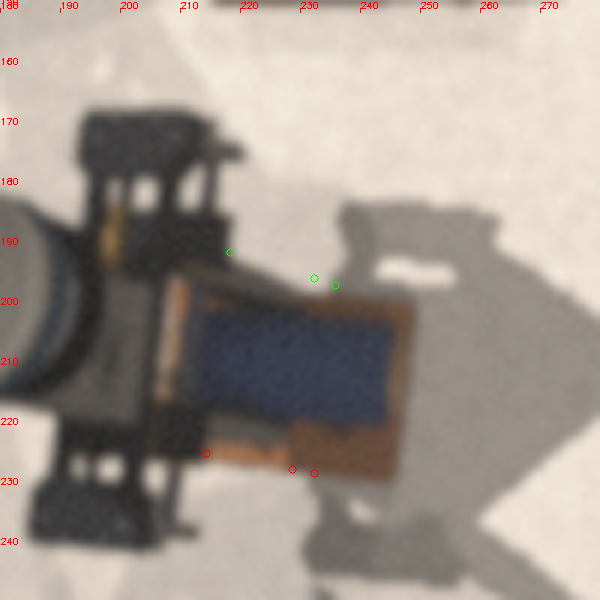

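```bash
python3 -m pendant '[[[0.09,0.05,0],[0,0,0]],[[0.09,0.05,0],[0,0,0]],[[0,0,0],[0,0,0]],[[0,0,0],[0,0,0]],[[0,0,0],[0,0,0]],[[0,0,0],[0,0,0]],[[0,0,0],[0,0,0]],[[0,0,0],[0,0,0]],[[0,0,0],[0,0,0]],[[0,0,0],[0,0,0]]]'
```

```text
clock: 15.9
tool_pos: [524.3, 85.7, 19.6]
tool_rot: [-0.14, 0.693, -0.226, 0.67]
ft_force: [-2.9, 3.3, 10.3]
finger_gap: 49.3
```

```bash
python3 -m pendant '[[[0,0,0],[0,0,0]],[[0,0,0],[0,0,0]],[[0,0,0],[0,0,0]],[[0,0,0],[0,0,0]],[[0,0,0],[0,0,0]],[[-1,0,0],[0,0,0]],[[-2,0,0],[0,0,0]],[[-3,0,0],[0,0,0]],[[-4,0,0],[0,0,0]],[[-4,0,0],[0,0,0]]]' -0.5
python3 - <<'E'
from look import *
s,p,M=st()
look("pics/i1.png","top",150,150,130,100,6,1.8)
look("pics/i2.png","side",200,140,80,90,6,1)
E
```

```text
clock: 17.15
tool_pos: [532.9, 155.9, 141.3]
tool_rot: [-0.139, 0.693, -0.226, 0.67]
ft_force: [1.3, 0.3, -0.2]
finger_gap: 68.8
t 17.15 p [532.86 155.88 141.34] x [-0.06 -0.5  -0.87] y [ 0.11  0.86 -0.5 ] z [ 0.99 -0.13  0.  ] q [ 0.56  0.49  1.63 -0.4   1.39  0.84] F [ 1.28  0.27 -0.24] gap 68.8
t 17.15 p [532.86 155.88 141.34] x [-0.06 -0.5  -0.87] y [ 0.11  0.86 -0.5 ] z [ 0.99 -0.13  0.  ] q [ 0.56  0.49  1.63 -0.4   1.39  0.84] F [ 1.28  0.27 -0.24] gap 68.8
t 17.2 p [535.44 159.18 145.57] x [-0.06 -0.49 -0.87] y [ 0.11  0.86 -0.5 ] z [ 0.99 -0.13  0.01] q [ 0.56  0.49  1.62 -0.4   1.39  0.84] F [1.07 2.25 3.03] gap 68.8
```

View pics/i1.png

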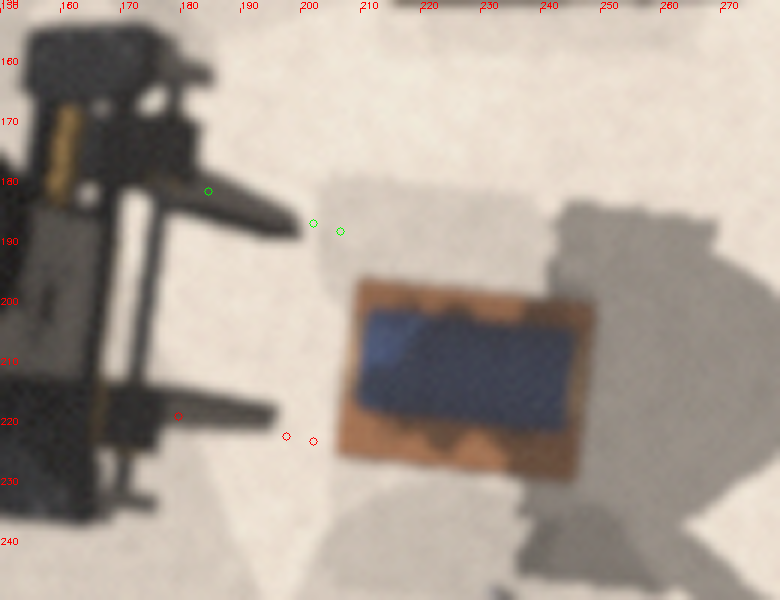

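View pics/i2.png

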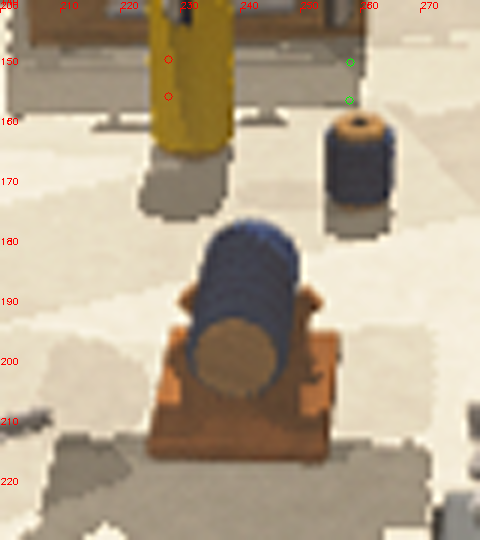

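```bash
python3 - <<'E'
from look import *
f=lambda x,y:(150+x/6-.4,150+y/6-.4)
L=[f(365,310),f(358,408),f(576,330),f(566,430)]
P=[plane("top",u,68) for u in L]
for q in P:print(q)
m=np.mean(P,0);print("mid",m)
d=(P[0]+P[1])/2-(P[2]+P[3])/2;print(d,np.degrees(np.arctan2(d[0],d[1])))
print(proj("side",[524.9-.125*55,102.5-.992*55,58]),"seen",200+235/6-.4,140+357/6-.4)
E
```

```text
[552.92 147.53  68.  ]
[507.21 150.99  68.  ]
[541.31  49.29  68.  ]
[494.8   54.78  68.  ]
mid [524.06 100.65  68.  ]
[12.01 97.23  0.  ] 7.042781516129852
[[239.16 199.47]] seen 238.76666666666665 199.1
```

The tube lies in the cradle, centred (about 524,101) and aligned within 0.2°. Now to the bobbin.

```bash
python3 - <<'E'
from look import *
k,C0,res=fit();print(k)
s,p,M=st()
Z=[.9895,-.1444,0]
todo(p,M,[432.3,-324.2,250],[0,0,-1],Z)
q=s["q"]
for P in([p[0],p[1],250],[480,-90,250],[432.3,-324.2,250],[432.3,-324.2,20]):
    q,e=ik(np.array(P),frame([0,0,-1],Z),k,C0,q);print(q,e)
from geom import ax,seat
for d in(200,150,100):
    q,e=ik(seat+ax*d,frame(-ax,Z),k,C0,q);print(q,e)
E
```

```text
[294.38  -0.34 568.52  58.42 494.66 398.18]
t 17.25 p [535.39 158.17 143.59] x [-0.06 -0.49 -0.87] y [ 0.11  0.86 -0.5 ] z [ 0.99 -0.12  0.01] q [ 0.56  0.49  1.62 -0.4   1.39  0.84] F [0.6 0.9 0.1] gap 69.0
shift cm [ 15.12 -47.96  -4.15] dist 504.60554424570995
turn 1 [0.02 0.01 0.52] deg 29.758162080630377
  shift in new axes [-10.64 -49.22  -3.24]
turn -1 [-3.02 -0.8   0.02] deg 178.9887457102329
  shift in new axes [-10.64  49.22   3.24]
[ 0.29  0.19  1.69 -0.    1.26  0.43] 3.530331428453245e-10
[-0.19  0.07  1.83 -0.    1.25 -0.04] 6.821948807571565e-11
[-0.64  0.16  1.73 -0.    1.26 -0.5 ] 9.272994761316412e-13
[-0.64  0.43  1.94 -0.    0.78 -0.5 ] 1.8472859045581575e-15
[-0.24 -0.19  2.11  0.08  0.69 -0.14] 1.5438132038788314e-10
[-0.24 -0.09  2.13  0.08  0.58 -0.15] 2.2599975360954862e-10
[-0.23  0.02  2.14  0.1   0.46 -0.16] 1.6369161834144925e-11
```

```bash
python3 -m pendant '[[[-3,0,0],[0,0,0.174]],[[-4,0,0],[0,0,0.174]],[[-4,0,0],[0,0,0.174]],[[0,-3,-0.2],[0,0,0]],[[0,-6,-0.4],[0,0,0]],[[0,-6,-0.4],[0,0,0]],[[0,-6,-0.4],[0,0,0]],[[0,-6,-0.4],[0,0,0]],[[0,-6,-0.4],[0,0,0]],[[0,-5,-0.3],[0,0,0]]]'
python3 - <<'E'
from look import *
s,p,M=st()
todo(p,M,[432.3,-324.2,150],[0,0,-1],[.9895,-.1444,0])
E
```

```text
clock: 18.5
tool_pos: [463.4, -185.3, 243.0]
tool_rot: [0.044, 0.706, -0.046, 0.706]
ft_force: [0.3, 0.1, -0.7]
finger_gap: 69.0
t 18.5 p [ 463.37 -185.35  243.05] x [-0. -0. -1.] y [ 0.13  0.99 -0.  ] z [ 0.99 -0.13  0.  ] q [-0.38  0.09  1.82 -0.    1.23 -0.25] F [ 0.26  0.08 -0.67] gap 69.0
shift cm [  9.33 -14.15  -1.32] dist 170.00994396677726
turn 1 [0.02 0.   0.  ] deg 1.0092728415065604
  shift in new axes [  9.3  -14.19  -1.07]
turn -1 [-3.12 -0.    0.  ] deg 178.99629977872624
  shift in new axes [ 9.3  14.19  1.07]
```

```bash
python3 -m pendant '[[[1,-4,-0.3],[0.02,0,0]],[[1.5,-4,-0.3],[0,0,0]],[[2,-4,-0.3],[0,0,0]],[[2,-2.2,-0.2],[0,0,0]],[[1.5,0,0],[0,0,0]],[[1.3,0,0],[0,0,0]],[[0,0,0],[0,0,0]],[[0,0,0],[0,0,0]],[[0,0,0],[0,0,0]],[[0,0,0],[0,0,0]]]'
python3 - <<'E'
from look import *
s,p,M=st()
todo(p,M,[432.3,-324.2,20],[0,0,-1],[.9895,-.1444,0])
look("pics/j1.png","top",340,190,90,90,7,1.8,v=34.5)
look("pics/j2.png","side",160,215,110,120,5,1,v=34.5)
E
```

```text
clock: 19.75
tool_pos: [434.1, -322.6, 151.0]
tool_rot: [0.051, 0.705, -0.052, 0.706]
ft_force: [-0.2, 0.5, 0.8]
finger_gap: 69.2
t 19.75 p [ 434.14 -322.59  151.04] x [ 0. -0. -1.] y [ 0.15  0.99 -0.  ] z [ 0.99 -0.15  0.  ] q [-0.64  0.25  1.84 -0.    1.05 -0.49] F [-0.19  0.51  0.83] gap 69.2
shift cm [13.1  -0.16 -0.17] dist 131.06004861491866
turn 1 [-0.  0.  0.] deg 0.16241018628417367
  shift in new axes [13.1  -0.19 -0.16]
turn -1 [ 3.14  0.   -0.  ] deg 179.9213154947347
  shift in new axes [13.1   0.19  0.16]
t 19.75 p [ 434.14 -322.59  151.04] x [ 0. -0. -1.] y [ 0.15  0.99 -0.  ] z [ 0.99 -0.15  0.  ] q [-0.64  0.25  1.84 -0.    1.05 -0.49] F [-0.19  0.51  0.83] gap 69.2
t 19.8 p [ 433.99 -322.59  150.92] x [ 0. -0. -1.] y [ 0.15  0.99 -0.  ] z [ 0.99 -0.15  0.  ] q [-0.64  0.25  1.84 -0.    1.05 -0.49] F [-1.12 -0.22 -0.47] gap 68.8
```

View pics/j1.png

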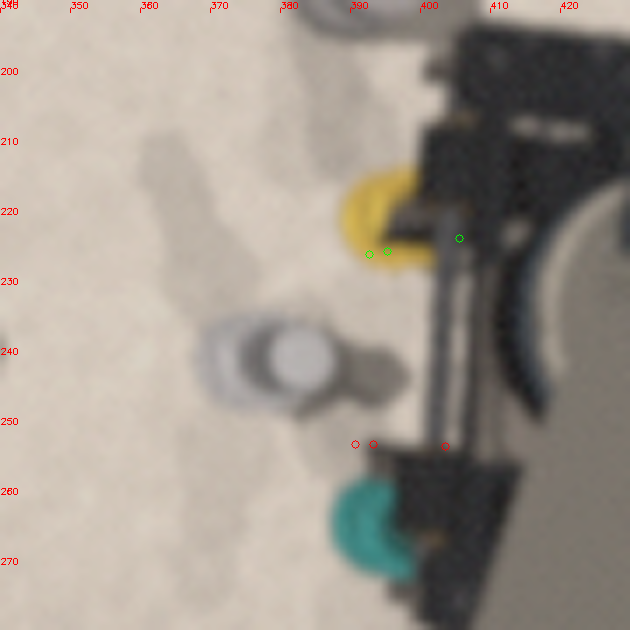

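View pics/j2.png

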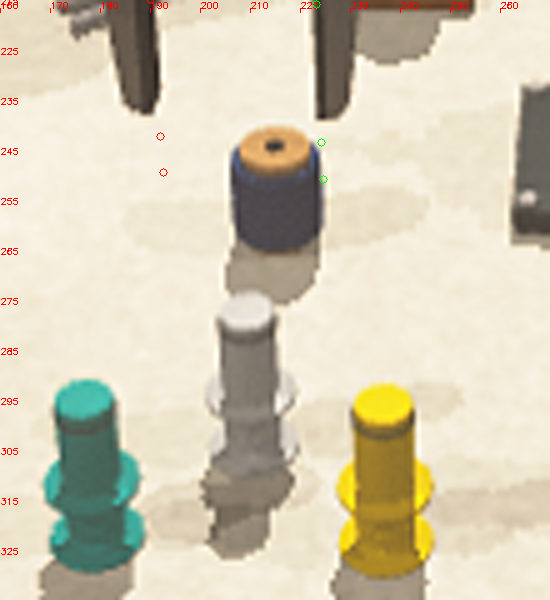

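```bash
python3 -m pendant '[[[1.5,-0.06,-0.06],[0,0,0]],[[2,-0.06,-0.06],[0,0,0]],[[2,-0.05,-0.05],[0,0,0]],[[2,0,0],[0,0,0]],[[2,0,0],[0,0,0]],[[2,0,0],[0,0,0]],[[1.5,0,0],[0,0,0]],[[0.9,0,0],[0,0,0]],[[0,0,0],[0,0,0]],[[0,0,0],[0,0,0]]]'
python3 - <<'E'
from look import *
s,p,M=st()
look("pics/k2.png","side",160,215,110,120,5,1,v=34.5)
E
```

```text
clock: 21.1
tool_pos: [432.2, -324.5, 12.0]
tool_rot: [0.051, 0.705, -0.053, 0.706]
ft_force: [-0.3, 0.8, 0.1]
finger_gap: 68.8
t 21.1 p [ 432.2  -324.5    11.95] x [ 0. -0. -1.] y [ 0.15  0.99 -0.  ] z [ 0.99 -0.15  0.  ] q [-0.65  0.44  1.94 -0.    0.76 -0.5 ] F [-0.33  0.78  0.08] gap 68.8
t 21.1 p [ 432.2  -324.5    11.95] x [ 0. -0. -1.] y [ 0.15  0.99 -0.  ] z [ 0.99 -0.15  0.  ] q [-0.65  0.44  1.94 -0.    0.76 -0.5 ] F [-0.33  0.78  0.08] gap 68.8
```

View pics/k2.png

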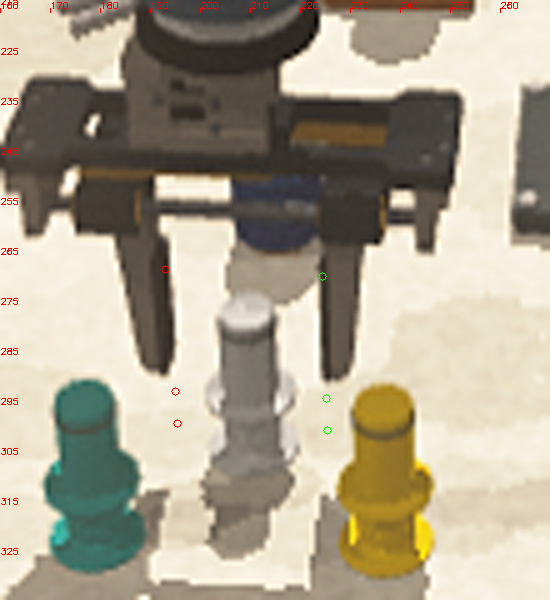

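```bash
python3 -m pendant '[[[0,0,0],[0,0,0]],[[0,0,0],[0,0,0]],[[0,0,0],[0,0,0]],[[0,0,0],[0,0,0]],[[0,0,0],[0,0,0]],[[0,0,0],[0,0,0]],[[0,0,0],[0,0,0]],[[0,0,0],[0,0,0]],[[0,0,0],[0,0,0]],[[0,0,0],[0,0,0]]]' 1
python3 - <<'E'
from look import *
s,p,M=st()
look("pics/k3.png","side",160,215,110,120,5,1,v=13)
E
```

```text
clock: 22.4
tool_pos: [431.8, -324.2, 11.5]
tool_rot: [0.051, 0.705, -0.052, 0.705]
ft_force: [-0.5, 0.0, -1.9]
finger_gap: 25.0
t 22.4 p [ 431.81 -324.23   11.5 ] x [ 0. -0. -1.] y [ 0.15  0.99 -0.  ] z [ 0.99 -0.15  0.  ] q [-0.65  0.44  1.94 -0.    0.76 -0.5 ] F [-0.51  0.01 -1.87] gap 25.0
t 22.4 p [ 431.81 -324.23   11.5 ] x [ 0. -0. -1.] y [ 0.15  0.99 -0.  ] z [ 0.99 -0.15  0.  ] q [-0.65  0.44  1.94 -0.    0.76 -0.5 ] F [-0.51  0.01 -1.87] gap 25.0
```

View pics/k3.png

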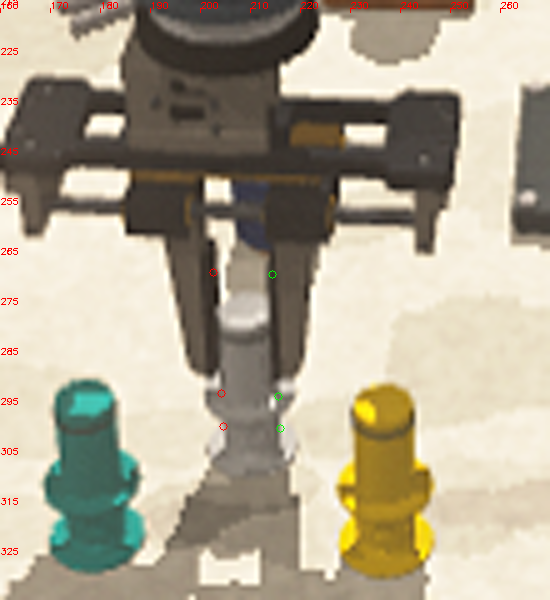

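```bash
python3 -m pendant '[[[-0.5,0,0],[0,0,0]],[[-1.5,0,0],[0,0,0]],[[-3,0,0],[0,0,0]],[[-4,0,0],[0,0,0]],[[-4,0,0],[0,0,0]],[[-4,0,0],[0,0,0]],[[-3,2,1],[0,-0.1,0]],[[0,4,2],[0,-0.14,0]],[[0,5,2],[0,-0.14,0]],[[0,5,2],[0,-0.14,0]]]'
python3 - <<'E'
from look import *
from geom import ax,seat
s,p,M=st()
todo(p,M,seat+ax*106.5,-ax,[.9895,-.1444,0])
E
```

```text
clock: 23.7
tool_pos: [522.9, -174.5, 227.4]
tool_rot: [0.036, 0.497, -0.064, 0.864]
ft_force: [0.1, 0.7, -0.9]
finger_gap: 25.6
t 23.7 p [ 522.87 -174.54  227.36] x [ 0.5  -0.08 -0.86] y [ 0.15  0.99 -0.  ] z [ 0.86 -0.13  0.5 ] q [-0.42 -0.09  2.16  0.25  0.57 -0.45] F [ 0.07  0.73 -0.92] gap 25.6
shift cm [4.34 6.45 2.01] dist 80.3014352323099
turn 1 [-0.  0.  0.] deg 0.2544118571394956
  shift in new axes [4.36 6.43 2.04]
turn -1 [ 3.14  0.   -0.  ] deg 179.91254791453926
  shift in new axes [ 4.36 -6.43 -2.04]
```

```bash
python3 -m pendant '[[[0,2.5,0.8],[0,0,0]],[[0,2.5,0.8],[0,0,0]],[[1.5,1.4,0.4],[0,0,0]],[[1.5,0,0],[0,0,0]],[[1,0,0],[0,0,0]],[[0.4,0,0],[0,0,0]],[[0,0,0],[0,0,0]],[[0,0,0],[0,0,0]],[[0,0,0],[0,0,0]],[[0,0,0],[0,0,0]]]'
python3 - <<'E'
from look import *
from geom import ax,seat
s,p,M=st()
todo(p,M,seat+ax*106.5,-ax,[.9895,-.1444,0])
look("pics/l1.png","side",225,150,110,110,6,1,v=13)
look("pics/l2.png","top",270,120,90,90,7,1.8,v=13)
E
```

```text
clock: 24.95
tool_pos: [570.5, -118.0, 197.4]
tool_rot: [0.036, 0.5, -0.064, 0.863]
ft_force: [0.1, 0.8, -2.2]
finger_gap: 25.4
t 24.95 p [ 570.55 -118.01  197.37] x [ 0.49 -0.07 -0.87] y [ 0.15  0.99 -0.  ] z [ 0.86 -0.13  0.5 ] q [-0.24  0.01  2.14  0.09  0.47 -0.16] F [ 0.1   0.79 -2.17] gap 25.4
shift cm [-0.19  0.15  0.16] dist 2.89862925402269
turn 1 [-0. -0.  0.] deg 0.2146881027906937
  shift in new axes [-0.19  0.15  0.16]
turn -1 [3.14 0.   0.  ] deg 179.96614838578324
  shift in new axes [-0.19 -0.15 -0.16]
t 24.95 p [ 570.55 -118.01  197.37] x [ 0.49 -0.07 -0.87] y [ 0.15  0.99 -0.  ] z [ 0.86 -0.13  0.5 ] q [-0.24  0.01  2.14  0.09  0.47 -0.16] F [ 0.1   0.79 -2.17] gap 25.4
t 25.0 p [ 570.55 -118.    197.32] x [ 0.49 -0.07 -0.87] y [ 0.15  0.99 -0.  ] z [ 0.86 -0.13  0.5 ] q [-0.24  0.01  2.14  0.09  0.47 -0.16] F [-0.7  -0.03 -0.91] gap 25.4
```

View pics/l1.png

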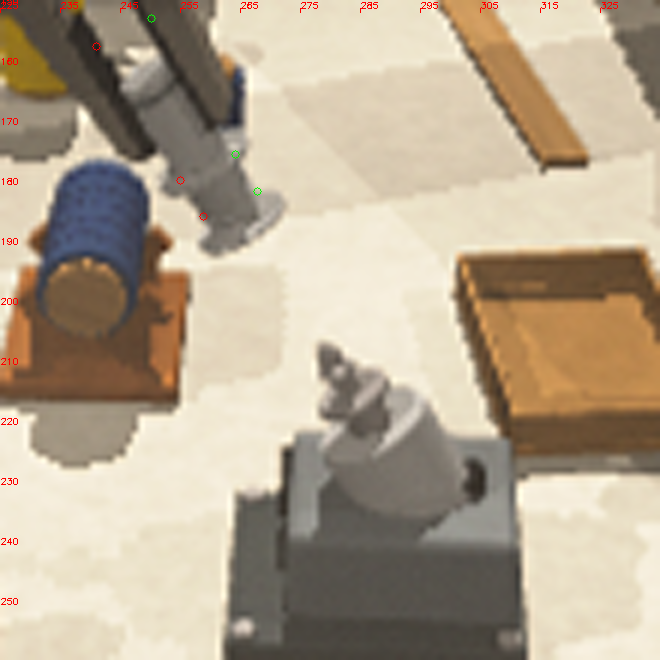

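View pics/l2.png

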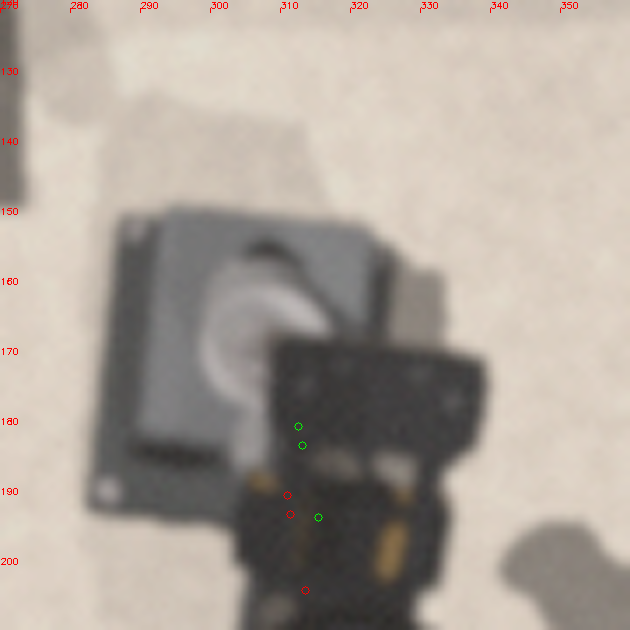

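```bash
cat > ov.py <<'E'
from look import *
from geom import ax,seat,face,Rw
def ov(name,cam,x0,y0,w,h,S,g,moff=11.5,src=None,a=ax,sj=0):
    s,p,M=st(False); im=capture(cam) if src is None else src
    crop(name,im,x0,y0,w,h,S,g);c=cv2.imread(name)
    m=p+moff*M[:,0]
    def circ(c0,r,X):
        e1=np.cross(X,[0,1,0]);e1/=np.linalg.norm(e1);e2=np.cross(X,e1);t=np.linspace(0,2*np.pi,60);return c0+r*(np.outer(np.cos(t),e1)+np.outer(np.sin(t),e2))
    X=M[:,0]; st_=seat-sj*a
    for P,col in((circ(m,21,X),(0,255,0)),(circ(m-35*X,21,X),(0,200,0)),(circ(m-80*X,13,X),(0,255,255)),(np.array([m,m-80*X]),(0,255,0)),(circ(st_,17,a),(255,0,0)),(circ(face,26,a),(0,0,255)),(np.array([st_,st_+27*a]),(255,0,0)),(np.array([st_,st_+170*a]),(255,0,255))):
        u=((proj(cam,P)-[x0,y0]+.5)*S).astype(int);cv2.polylines(c,[u],False,col,1)
    cv2.imwrite(name,c)
    print("mouth rel seat in winder axes", Rw.inv().apply(m-seat), "along",(m-seat)@a)
E
python3 - <<'E'
from ov import *
ov("pics/l3.png","side",235,150,80,90,8,1)
E
```

```text
t 25.05 p [ 570.54 -117.97  197.26] x [ 0.49 -0.07 -0.87] y [ 0.15  0.99 -0.  ] z [ 0.86 -0.13  0.5 ] q [-0.24  0.01  2.14  0.09  0.47 -0.16] F [ 0.27 -0.26  0.12] gap 25.4
mouth rel seat in winder axes [-47.94  -1.48  79.7 ] along 92.99030050286935
```

View pics/l3.png

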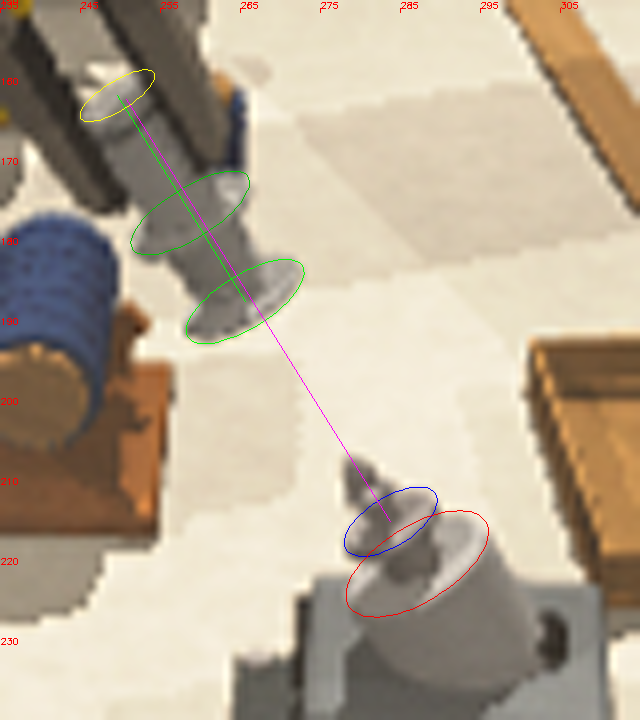

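```bash
python3 -m pendant '[[[0.5,0.08,0.08],[0,0,0]],[[1,0.07,0.08],[0,0,0]],[[1,0,0],[0,0,0]],[[1,0,0],[0,0,0]],[[1,0,0],[0,0,0]],[[1,0,0],[0,0,0]],[[0.4,0,0],[0,0,0]],[[0,0,0],[0,0,0]],[[0,0,0],[0,0,0]],[[0,0,0],[0,0,0]]]'
python3 - <<'E'
from ov import *
ov("pics/l4.png","side",250,170,70,70,9,1)
ov("pics/l5.png","top",275,130,70,70,8,1.8)
s,p,M=st();todo(p,M,seat+ax*11.5,-ax,[.9895,-.1444,0])
E
```

```text
clock: 26.35
tool_pos: [601.2, -121.1, 147.1]
tool_rot: [0.036, 0.5, -0.064, 0.863]
ft_force: [-0.3, -0.5, -1.1]
finger_gap: 25.4
t 26.35 p [ 601.22 -121.1   147.11] x [ 0.49 -0.07 -0.87] y [ 0.15  0.99 -0.  ] z [ 0.86 -0.13  0.5 ] q [-0.23  0.14  2.14  0.11  0.35 -0.17] F [-0.26 -0.5  -1.1 ] gap 25.4
mouth rel seat in winder axes [-17.12  -0.15  29.55] along 34.15315754618938
t 26.4 p [ 601.22 -121.09  147.11] x [ 0.49 -0.07 -0.87] y [ 0.15  0.99 -0.  ] z [ 0.86 -0.13  0.5 ] q [-0.23  0.14  2.14  0.11  0.35 -0.17] F [ 0.02  0.81 -0.91] gap 25.3
mouth rel seat in winder axes [-17.12  -0.14  29.54] along 34.1474651355815
t 26.45 p [ 601.21 -121.08  147.04] x [ 0.49 -0.07 -0.87] y [ 0.15  0.99 -0.  ] z [ 0.86 -0.13  0.5 ] q [-0.23  0.14  2.14  0.11  0.35 -0.17] F [ 1.08 -0.34 -0.76] gap 25.2
shift cm [3.41 0.02 0.02] dist 34.101851689280586
turn 1 [-0. -0.  0.] deg 0.20784479993411972
  shift in new axes [3.41 0.01 0.01]
turn -1 [3.14 0.   0.  ] deg 179.96708587366348
  shift in new axes [ 3.41 -0.01 -0.01]
```

View pics/l4.png

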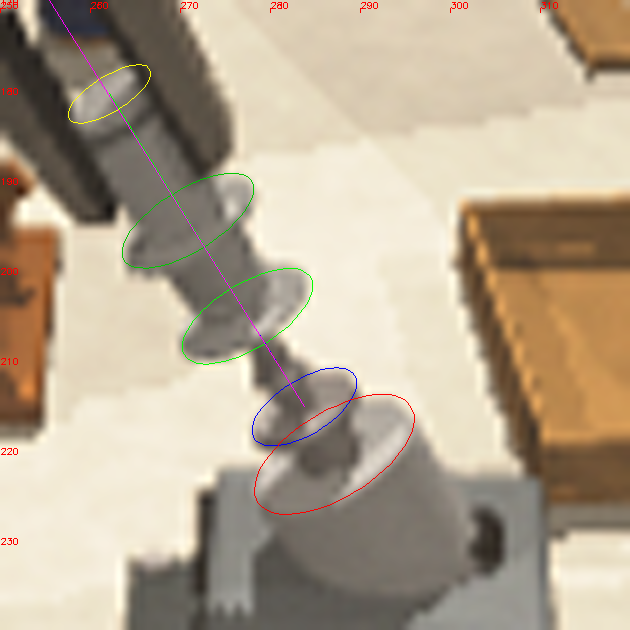

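View pics/l5.png

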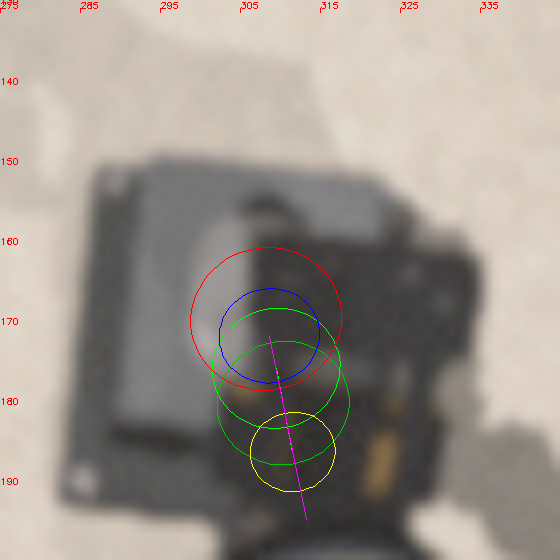

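```bash
python3 -m pendant '[[[0.4,0,0],[0,0,0]],[[0.4,0,0],[0,0,0]],[[0.4,0,0],[0,0,0]],[[0.3,0,0],[0,0,0]],[[0,0,0],[0,0,0]],[[0,0,0],[0,0,0]],[[0,0,0],[0,0,0]],[[0,0,0],[0,0,0]],[[0,0,0],[0,0,0]],[[0,0,0],[0,0,0]]]'
python3 - <<'E'
from ov import *
ov("pics/m1.png","side",250,170,70,70,9,1)
s,p,M=st();todo(p,M,seat+ax*11.5,-ax,[.9895,-.1444,0]);print("F tool",M.T@s["ft_force"],"M tool",M.T@s["moment"])
E
```

```text
clock: 27.7
tool_pos: [608.5, -122.2, 133.7]
tool_rot: [0.036, 0.5, -0.064, 0.863]
ft_force: [0.6, -0.3, -0.8]
finger_gap: 25.8
t 27.7 p [ 608.49 -122.18  133.71] x [ 0.49 -0.07 -0.87] y [ 0.15  0.99 -0.  ] z [ 0.86 -0.13  0.5 ] q [-0.22  0.17  2.14  0.12  0.32 -0.18] F [ 0.59 -0.31 -0.82] gap 25.8
mouth rel seat in winder axes [-9.78 -0.17 16.15] along 18.87294762492988
t 27.75 p [ 608.51 -122.2   133.72] x [ 0.49 -0.07 -0.87] y [ 0.15  0.99 -0.  ] z [ 0.86 -0.13  0.5 ] q [-0.22  0.17  2.14  0.12  0.32 -0.18] F [-0.44  0.12 -1.23] gap 25.3
shift cm [1.89 0.02 0.04] dist 18.86704532171769
turn 1 [-0. -0.  0.] deg 0.2281688515986078
  shift in new axes [1.89 0.02 0.03]
turn -1 [3.14 0.   0.  ] deg 179.9678136215215
  shift in new axes [ 1.89 -0.02 -0.03]
F tool [ 0.85  0.06 -1.01] M tool [0.   0.27 0.04]
```

View pics/m1.png

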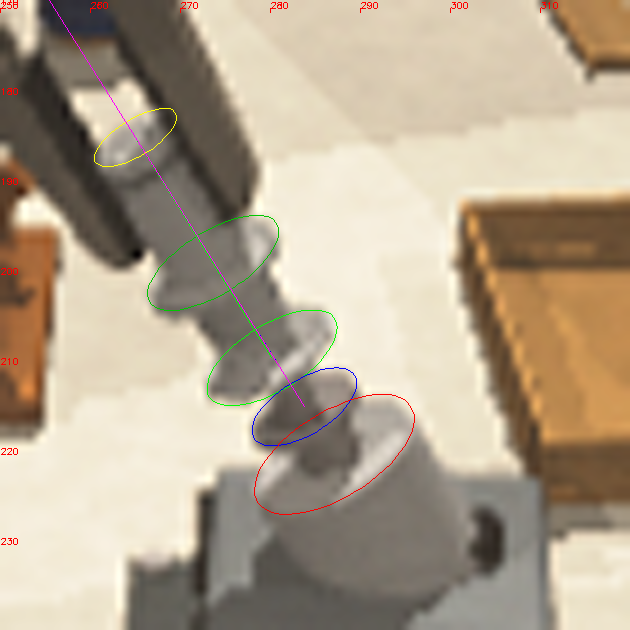

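```bash
python3 -m pendant '[[[0.2,0,0],[0,0,0]],[[0.2,0,0],[0,0,0]],[[0.2,0,0],[0,0,0]],[[0.2,0,0],[0,0,0]],[[0.2,0,0],[0,0,0]],[[0.2,0,0],[0,0,0]],[[0,0,0],[0,0,0]],[[0,0,0],[0,0,0]],[[0,0,0],[0,0,0]],[[0,0,0],[0,0,0]]]'
python3 - <<'E'
from ov import *
ov("pics/m2.png","side",250,170,70,70,9,1)
s,p,M=st();todo(p,M,seat+ax*11.5,-ax,[.9895,-.1444,0]);print("F tool",M.T@s["ft_force"],"M tool",M.T@s["moment"])
E
```

```text
clock: 29.0
tool_pos: [614.4, -123.1, 123.2]
tool_rot: [0.036, 0.5, -0.064, 0.863]
ft_force: [1.1, 0.3, -1.7]
finger_gap: 25.4
t 29.0 p [ 614.39 -123.07  123.24] x [ 0.49 -0.07 -0.87] y [ 0.15  0.99 -0.  ] z [ 0.86 -0.13  0.5 ] q [-0.22  0.2   2.13  0.13  0.29 -0.19] F [ 1.12  0.32 -1.71] gap 25.4
mouth rel seat in winder axes [-3.81 -0.2   5.68] along 6.822946298271243
t 29.05 p [ 614.4  -123.06  123.26] x [ 0.49 -0.07 -0.87] y [ 0.15  0.99 -0.  ] z [ 0.86 -0.13  0.5 ] q [-0.22  0.2   2.13  0.13  0.29 -0.19] F [ 0.57  0.4  -1.02] gap 25.5
shift cm [0.68 0.02 0.04] dist 6.853712291762627
turn 1 [-0. -0.  0.] deg 0.23103388785083528
  shift in new axes [0.68 0.02 0.04]
turn -1 [3.14 0.   0.01] deg 179.96688696466342
  shift in new axes [ 0.68 -0.02 -0.04]
F tool [ 1.14  0.48 -0.07] M tool [0.04 0.17 0.09]
```

View pics/m2.png

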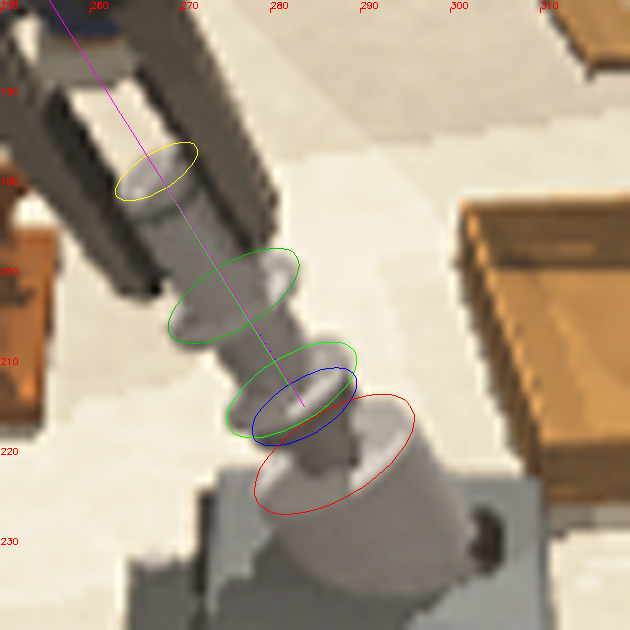

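```bash
python3 -m pendant '[[[0.15,0,0],[0,0,0]],[[0.15,0,0],[0,0,0]],[[0.15,0,0],[0,0,0]],[[0.15,0,0],[0,0,0]],[[0,0,0],[0,0,0]],[[0,0,0],[0,0,0]],[[0,0,0],[0,0,0]],[[0,0,0],[0,0,0]],[[0,0,0],[0,0,0]],[[0,0,0],[0,0,0]]]'
python3 - <<'E'
from ov import *
ov("pics/m3.png","side",250,170,70,70,9,1)
s,p,M=st();todo(p,M,seat+ax*11.5,-ax,[.9895,-.1444,0]);print("F tool",M.T@s["ft_force"],"M tool",M.T@s["moment"])
E
```

```text
clock: 30.3
tool_pos: [617.3, -123.5, 118.0]
tool_rot: [0.036, 0.5, -0.064, 0.863]
ft_force: [0.6, 0.5, -0.7]
finger_gap: 25.2
t 30.3 p [ 617.27 -123.48  118.02] x [ 0.49 -0.07 -0.87] y [ 0.15  0.99 -0.  ] z [ 0.86 -0.13  0.5 ] q [-0.22  0.21  2.13  0.13  0.28 -0.19] F [ 0.58  0.47 -0.71] gap 25.2
mouth rel seat in winder axes [-0.91 -0.19  0.45] along 0.8435716777819721
t 30.35 p [ 617.33 -123.53  118.07] x [ 0.49 -0.07 -0.87] y [ 0.15  0.99 -0.  ] z [ 0.86 -0.13  0.5 ] q [-0.22  0.21  2.13  0.13  0.28 -0.19] F [ 0.59  0.02 -2.64] gap 25.5
shift cm [0.09 0.02 0.04] dist 0.9819207251851237
turn 1 [-0. -0.  0.] deg 0.23166050295020507
  shift in new axes [0.09 0.02 0.04]
turn -1 [3.14 0.   0.01] deg 179.96616176873192
  shift in new axes [ 0.09 -0.02 -0.04]
F tool [ 2.58  0.11 -0.81] M tool [-0.03  0.26  0.07]
```

View pics/m3.png

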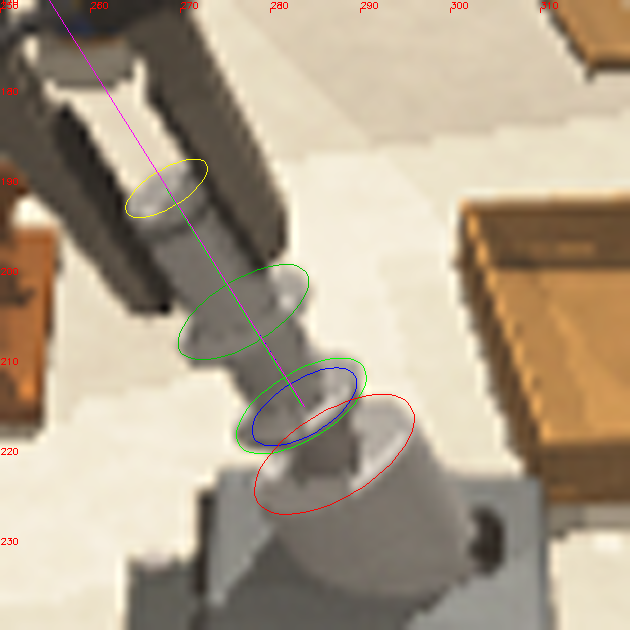

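```bash
python3 -m pendant '[[[0.1,0,0],[0,0,0]],[[0.1,0,0],[0,0,0]],[[0.1,0,0],[0,0,0]],[[0.1,0,0],[0,0,0]],[[0.1,0,0],[0,0,0]],[[0,0,0],[0,0,0]],[[0,0,0],[0,0,0]],[[0,0,0],[0,0,0]],[[0,0,0],[0,0,0]],[[0,0,0],[0,0,0]]]'
python3 - <<'E'
from ov import *
ov("pics/m4.png","side",250,170,70,70,9,1)
s,p,M=st();print("F tool",M.T@s["ft_force"],"M tool",M.T@s["moment"])
E
```

```text
clock: 31.6
tool_pos: [619.8, -123.9, 114.3]
tool_rot: [0.036, 0.5, -0.064, 0.863]
ft_force: [-6.1, 1.1, 7.6]
finger_gap: 25.4
t 31.6 p [ 619.77 -123.94  114.26] x [ 0.49 -0.07 -0.87] y [ 0.15  0.99 -0.  ] z [ 0.86 -0.13  0.5 ] q [-0.22  0.22  2.13  0.13  0.27 -0.2 ] F [-6.07  1.15  7.6 ] gap 25.4
mouth rel seat in winder axes [ 1.64 -0.28 -3.31] along -3.6808153283853953
t 31.65 p [ 619.77 -123.94  114.25] x [ 0.49 -0.07 -0.87] y [ 0.15  0.99 -0.  ] z [ 0.86 -0.13  0.5 ] q [-0.22  0.22  2.13  0.13  0.27 -0.2 ] F [-5.99 -0.08  8.09] gap 25.3
F tool [-9.96 -0.97 -1.11] M tool [-0.    0.54 -0.  ]
```

View pics/m4.png

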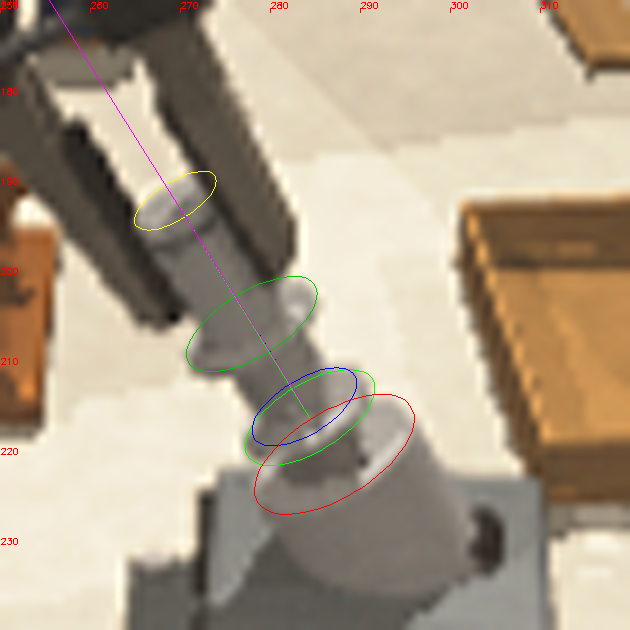

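```bash
python3 -m pendant '[[[0.1,0,0],[0,0,0]],[[0.1,0,0],[0,0,0]],[[0.1,0,0],[0,0,0]],[[0.1,0,0],[0,0,0]],[[0.1,0,0],[0,0,0]],[[0.1,0,0],[0,0,0]],[[0,0,0],[0,0,0]],[[0,0,0],[0,0,0]],[[0,0,0],[0,0,0]],[[0,0,0],[0,0,0]]]'
python3 - <<'E'
from ov import *
ov("pics/m5.png","side",250,170,70,70,9,1)
for i in range(3):
    s,p,M=st();print("F tool",M.T@s["ft_force"],"M tool",M.T@s["moment"]); capture("top")
E
```

```text
clock: 32.9
tool_pos: [622.7, -124.4, 109.2]
tool_rot: [0.036, 0.5, -0.064, 0.863]
ft_force: [-9.1, 0.5, 9.6]
finger_gap: 25.4
t 32.9 p [ 622.68 -124.37  109.21] x [ 0.49 -0.07 -0.87] y [ 0.15  0.99 -0.  ] z [ 0.86 -0.13  0.5 ] q [-0.22  0.23  2.13  0.14  0.26 -0.2 ] F [-9.09  0.54  9.55] gap 25.4
mouth rel seat in winder axes [ 4.59 -0.29 -8.36] along -9.530637988681953
t 32.95 p [ 622.67 -124.37  109.19] x [ 0.49 -0.07 -0.87] y [ 0.15  0.99 -0.  ] z [ 0.86 -0.13  0.5 ] q [-0.22  0.23  2.13  0.14  0.26 -0.2 ] F [-8.1   1.15 10.4 ] gap 25.4
F tool [-13.09  -0.07  -1.92] M tool [-0.04  0.66 -0.03]
t 33.0 p [ 622.69 -124.38  109.2 ] x [ 0.49 -0.07 -0.87] y [ 0.15  0.99 -0.  ] z [ 0.86 -0.13  0.5 ] q [-0.22  0.23  2.13  0.14  0.26 -0.2 ] F [-8.24  1.24  9.13] gap 25.6
F tool [-12.06   0.    -2.68] M tool [0.01 0.61 0.  ]
t 33.05 p [ 622.66 -124.35  109.17] x [ 0.49 -0.07 -0.87] y [ 0.15  0.99 -0.  ] z [ 0.86 -0.13  0.5 ] q [-0.22  0.23  2.13  0.14  0.26 -0.2 ] F [-7.86  0.77 10.26] gap 25.4
F tool [-12.83  -0.4   -1.74] M tool [-0.03  0.64 -0.03]
```

View pics/m5.png

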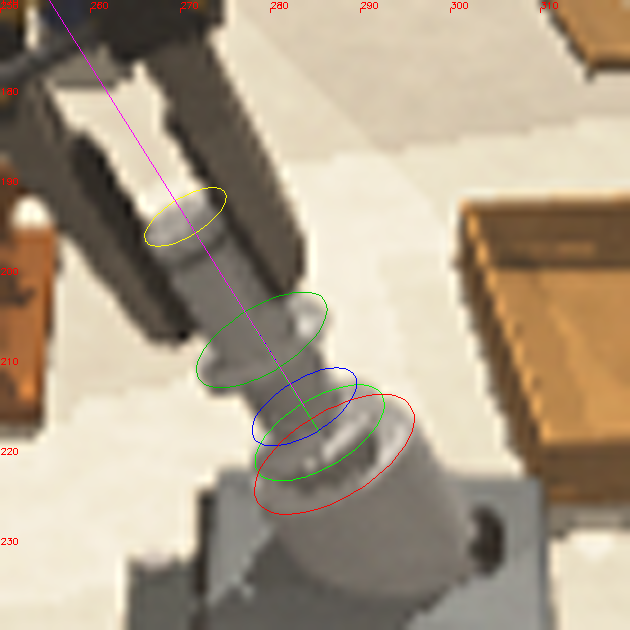

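```bash
python3 - <<'E'
from ov import *
im=capture("side");cv2.imwrite("pics/n1.png",im[:,:,::-1])
s,p,M=st(False);print("F tool",M.T@s["ft_force"])
E
```

```text
t 33.15 p [ 622.7  -124.36  109.22] x [ 0.49 -0.07 -0.87] y [ 0.15  0.99 -0.  ] z [ 0.86 -0.13  0.5 ] q [-0.22  0.23  2.13  0.14  0.26 -0.2 ] F [-8.18  0.42 10.34] gap 25.5
F tool [-13.02  -0.8   -1.92]
```

View pics/n1.png

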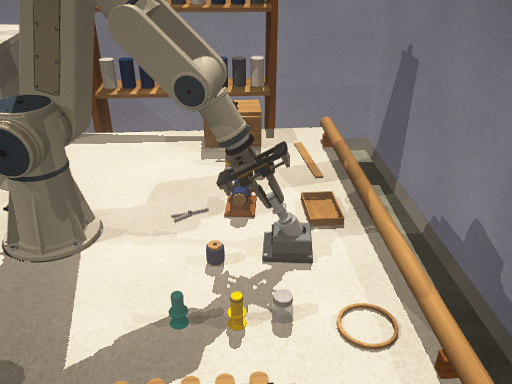

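The picture shows the bobbin on the spindle at (283,215), the tube in the cradle at (240,195), and the bystanders in view where they started. The axial push holds steady at about 13 N.

```bash
python3 -c "
from cell import *
print(sign_off())"
```

```text
the job is handed in; nothing more can be done
None
```

I laid the tube in the cradle and let go of it. Then I pressed the bobbin onto the tilted spindle, pushed it in, and handed the job in at 33 s while still gripping and pushing. The sign-off gave no verdict, so what follows is from my own checks.

- **Tube:** after release, the top camera put its middle at about (524, 101) mm, against (525, 102) for the cradle. It lay within about 0.2° of the trough. The later side pictures showed nothing moved, though the gripper partly hid the tube in the last one.
- **Bobbin:** the finger gap was 25.4 mm on the 26 mm knob. By arm position, the mouth is about 9.5 mm past where the shoulder rests. The 13 N push, with about 1 N of bobbin weight, fits a spindle about 9 mm in. Force and pose held steady over the last readings.
- **Not confirmed:** I saw no force peak from the snap. I infer it from the bobbin reaching the shoulder freely before the spring force began. The gripper hid the bobbin from the top camera, so squareness was checked only from the side view and the small side loads (2–3 N or less).
- **Disagreement:** in the pictures the fingertips ended about 25–30 mm short of the reported TCP, in every pose. I judged grasp depth from the pictures, and placed both parts by their measured position relative to the reported TCP.

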